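Close a sample batch: square the last box on the pile and snap the batch tag into the hook

TASK

Complete the batch on the plywood carrier: lay the loose sample box squarely on top of the two already piled there. Then take the metal batch tag from its wooden rack and snap its wire ring into the carrier's snap hook, so that the sprung gate has closed behind the ring and the tag hangs freely. Do not disturb the standing bowl wall at the right or the small loose sherd at the left.

Things in the scene. Friction and masses are not known exactly. Their poses are not given: they have to be found in the camera images.
- box_new_c (a point): Centre (half-way up) of the loose sample box: flat lidded box of grey board, 60 (its x) x 120 (its y) x 22 mm high, about 150 g, lying flat on the desk, to the left or right of the carrier. It can be gripped across its 60 mm width.
- box_mid_c (a point): Centre of the upper of the two equal boxes (60 x 120 x 22 mm) already piled on the carrier; its top is 11 mm above this point, and the loose box belongs on it with sides flush and long sides parallel (either way round).
- box_low_c (a point): Centre of the lower of the two piled boxes (same size), which stands on the carrier's board.
- carrier: Batch carrier fixed on the desk; origin under the pile's centre, z up. Plywood board 150 (x) x 260 mm (y), top 12 mm above the desk. It bears the pile of boxes, long sides along y, and towards +y, beside the pile's end, a steel post 14 mm thick with its axis at y = +118 mm and its top 168 mm above the desk. The snap hook is welded on the post's outer (+y) side.
- hook_mouth (a point): Middle of the hook's mouth, on the closed gate, 165 mm above the desk; axes as the carrier's. The hook is a U of 8 mm round steel bar in the vertical y-z plane, open upward, at most 12 mm wide across x. Clear mouth 19 mm: shank face at y = -10 mm, post behind it; nose from y = +9.5 mm outward (+y). Inside bottom of the U 27.5 mm, underside 35.5 mm below this point.
- hook_nose (a point): Upper end of the hook's free nose, 4.5 mm above and 13.5 mm outward (+y) of hook_mouth; the hook's outermost face is 5 mm farther out. The ring comes in over it from outside, its bar above the nose and its plate below the U's underside (40 mm below this point).
- hook_seat (a point): Where the middle of the ring's bar rests once hung, at the inside bottom of the U: 25 mm straight below hook_mouth. The bar then lies across the hook, along x of this frame.
- gate (a joint): Sprung gate: 5 mm round bar, 19.5 mm long, from its pivot at the shank to the nose. 0 = shut (level); it only swings down into the U, to 1.25 rad, and springs back. The ring's bar, pressed straight down in the middle of the mouth with 3 to 8 N, swings it and clears its tip about 20 mm down; the gate then snaps shut above the bar. The tag's weight alone does not open it.
- tag_bar (a point): Middle of the top bar of the batch tag's ring; y runs along the bar, z up from plate to bar. The tag is one rigid piece, 80 g: a plate with a tall closed ring of 5 mm steel wire above it, 50 mm wide outside and 40 inside (y), the bar 58 mm above the plate's edge. Grip the upright sides from outside, 50 mm apart, close below the bar, so that opening and hook lie between the fingers.
- tag_plate (a point): Centre of the tag's aluminium plate, 50 wide (y) x 45 high (z) x 4 mm thick (x); the middle of the ring's bar is 80.5 mm above it, the plate's foot 22.5 mm below it.
- tag_rack_hole0 (a point): Mouth of the slot in which the tag stands: the front slot of a wooden block 80 x 80 x 32 mm fixed on the desk, to the left or right of the carrier. The slot is 5 mm x 53 mm (along its y) and 20 mm deep, so the tag stands upright with its plate's foot 12 mm above the desk, and is drawn straight up. The second slot, 36 mm behind, is empty.
- bowl_wall: Standing curved piece of a joined pottery bowl wall, 56 x 196 x 185 mm high, on the desk to the right beyond the carrier; origin under its centre. To be left alone.
- sherd_small: Small flat loose sherd, 69 x 64 x 14 mm, on the desk to the left beyond the carrier; origin under its centre. To be left alone.

How it is judged:
By the outcome, as a careful person would: the job done as asked, in the order asked, and still so for the second after the job is handed in, with the robot touching nothing.
It also fails if it takes over 72 s, if anything falls off the work surface, if the arm or the gripper's body presses on something with over 40 N, if the wrist force passes 120 N, or if a joint passes its speed limit or range.

ROBOT

A 6-joint arm with a two-finger parallel gripper is mounted at the origin on a cart in front of the work surface, level with it; the furniture and walls round the work are solid. World frame = base frame: x ahead of the robot, y to its left, z up, the work surface at z = 0. Lengths are in m, angles in degrees, forces in N, time in s.
With the tool pointing down it reaches from about 0.275 to 0.775 m from the base axis. Payload 14.6 kg.
Tool frame: the origin (TCP) lies midway between the tips of the shut fingers; the grasp point (between the pads) lies 19 mm behind it; x points along the fingers, y is the direction in which the jaws open and shut, and the axes are right-handed (so a half turn about x gives the same grasp; the last joint's range is limited). The gripper opens to 85 mm and grips with 20 to 120 N. Pads are 22 mm wide; open, the fingers measure 114 mm over their backs; the gripper's body (76 mm by 85 mm) begins 54 mm behind the grasp point. The pads swing forward as they close: fully open they stand 13 mm farther back than shut.
Start: joints at [-82.294, 15.075, -2.767, 72.158, 0, 81.102], TCP at [0.15, -0.503, 0.231] pointing down, gripper open.
Joint ranges: [-151.79, 151.79], [-50.71, 97.33], [-67.44, 78.34], [-121.81, 120.89], [-77.56, 73.72], [-180, 180]. Speed limits (degrees/s): [108.29, 108.29, 147.25, 159.86, 180, 180].

INTERFACE

Orientations are given as a 3x3 rotation matrix whose columns are the frame's x, y, z axes.
In Python, from plant import bot, capture, job gives the robot as it stands. The module is installed in compiled form; this text tells all that it offers.
- The arm moves only by the tool arm_command, never from a script. Its argument "series" is one flat list of numbers, 7 for each row, row after row: the shift along the tool's x, y, z in m, then the turn, a rotation vector about the tool's x, y, z in rad, then the finger opening in m, from 0 to 0.0854. A call has 1 to 12 rows; each row shifts and turns the commanded pose from where the row before left it, along the tool's axes as they then stand; what a row does not reach is not made up. A row lasts 1/10 s, in which the tool goes at most 50 mm and 8.59 degrees, less where a joint would pass 70% of its speed; a pose out of reach is approached as far as the arm can. A call with a gripper value outside its range is refused whole. The fingers move at their own pace and stop on an object; the grip force is fixed at half the most. Time passes only in rows, so rows that do not move let the fingers close. It gives the time, the measured TCP pose, the force and the opening at its end, in the units of the state.
- bot.read_state(): the state, without advancing time (a new reading comes with each control period).
- capture(name): name is "scene" or "top" or "wrist"; returns a dict with "img" (420x560x3 uint8, red, green, blue), "vertical_fov" (degrees; the focal length in pixels is half the picture's height over the tangent of half this angle, whatever the lens; pixels are square), "cx", "cy" (the principal point, pixels), "camera_from_world" (4x4, takes a point from world to camera coordinates). Camera axes: x right, y down, z forward; pixel columns grow to the right and rows downward; lengths in m; the calibration is good to about 2 mm. The wrist camera is an equidistant fisheye: a pixel r from the principal point sees the ray r / f radians off the axis. A picture is of the moment at which its call begins. There is no depth.
- job.sign_off(): hands the job in, once; it reports no verdict.
The state is a dict: "time": time; "q": joint angles; "dq": joint speeds; "joint_efforts": joint torques, N m; "tcp_pos": TCP position; "tcp_rot": TCP orientation; "ft_force": force on the tool from outside, world axes, zero at the start; "moment": the same for the moment, N m; "width": opening from 0.0 (shut) to 1.0 (fully open).
Only numpy, scipy, OpenCV 4.12 (cv2) and the standard library are available. Lean on these libraries where they do the work, as an engineer would, in place of code of your own. Each camera call takes 0.05 s, during which the arm holds its last target.

## Working session

There is one attempt and no reset: what is moved stays moved. The work goes in short steps, Python scripts to look and compute and a tool call to move; the robot and the scene stay as the last step left them, time stands still between calls to the robot, and variables do not carry over. Pictures are saved under pics/ and viewed, and the job is handed in when it is done.

Besides the shell and the picture viewer there is one more tool, called in YAML: its name, and indented under it one key for each argument. arm_command: Moves the arm, as the interface text tells. Its arguments: {"type":"object","properties":{"series":{"type":"array","items":{"type":"number"}}},"required":["series"]}

```bash
mkdir -p pics; cat > h.py <<'E'
import numpy as np, cv2
from plant import bot, capture, job
def save(n,fn):
    c=capture(n); cv2.imwrite('pics/'+fn,cv2.cvtColor(c['img'],cv2.COLOR_RGB2BGR)); np.savez('pics/'+fn+'.npz',**{k:v for k,v in c.items()})
    return c
def load(fn):
    d=np.load('pics/'+fn+'.npz'); return {k:d[k] for k in d}
def ray(c,u,v,fish=False):
    f=210/np.tan(np.radians(float(c['vertical_fov']))/2)
    M=c['camera_from_world']; R=M[:3,:3]; o=-R.T@M[:3,3]
    x=(u-float(c['cx'])); y=(v-float(c['cy']))
    if fish:
        r=np.hypot(x,y); t=r/f; d=np.array([np.sin(t)*x/max(r,1e-9),np.sin(t)*y/max(r,1e-9),np.cos(t)])
    else: d=np.array([x/f,y/f,1])
    d=R.T@d; return o,d/np.linalg.norm(d)
def onz(c,u,v,z,fish=False):
    o,d=ray(c,u,v,fish); return o+d*(z-o[2])/d[2]
def proj(c,p,fish=False):
    f=210/np.tan(np.radians(float(c['vertical_fov']))/2)
    M=c['camera_from_world']; q=M[:3,:3]@np.asarray(p)+M[:3,3]
    if fish:
        r=np.hypot(q[0],q[1]); t=np.arctan2(r,q[2]); return f*t*q[0]/r+float(c['cx']),f*t*q[1]/r+float(c['cy'])
    return f*q[0]/q[2]+float(c['cx']),f*q[1]/q[2]+float(c['cy'])
def tri(c1,p1,c2,p2,f1=False,f2=False):
    o1,d1=ray(c1,*p1,f1);o2,d2=ray(c2,*p2,f2)
    A=np.stack([d1,-d2],1); s=np.linalg.lstsq(A,o2-o1,rcond=None)[0]
    a=o1+s[0]*d1;b=o2+s[1]*d2
    return (a+b)/2,np.linalg.norm(a-b)
E
python3 - <<'E'
from h import *
np.set_printoptions(precision=4,suppress=True)
for n in ['scene','top','wrist']:
    c=save(n,n+'0.png'); print(n,c['vertical_fov'],c['cx'],c['cy']); M=c['camera_from_world']; print(-M[:3,:3].T@M[:3,3], M[:3,:3])
print(bot.read_state())
E
```

```text
scene 42.00641398056294 273.07937637434657 195.0828159357316
[-0.258   0.9638  1.0152] [[-0.7572 -0.6529 -0.0178]
 [-0.3705  0.4518 -0.8116]
 [ 0.5379 -0.6079 -0.584 ]]
top 45.693031291973874 280.4472629873715 208.44939733887102
[0.4198 0.0182 1.3102] [[-0.0132 -0.9999 -0.0036]
 [-0.9946  0.0135 -0.1029]
 [ 0.1029  0.0022 -0.9947]]
wrist 65.70646984690485 280.07847475066575 209.75699861462058
[ 0.219  -0.4834  0.3722] [[ 0.286  -0.9582 -0.0004]
 [-0.9195 -0.2746  0.2813]
 [-0.2697 -0.0801 -0.9596]]
{'time': 0.15, 'q': array([-82.2942,  15.0933,  -2.7919,  72.1595,  -0.0014,  81.1009]), 'dq': array([-0.0444, -0.1182,  0.2102, -0.0102, -0.0447,  0.0027]), 'joint_efforts': array([  0.0002, -63.7835,  38.4642,   0.0109,   0.0001,  -0.    ]), 'tcp_pos': array([ 0.15  , -0.5029,  0.231 ]), 'tcp_rot': array([[-0.0001,  0.2858, -0.9583],
       [ 0.0008, -0.9583, -0.2858],
       [-1.    , -0.0008, -0.0001]]), 'ft_force': array([-0.4655,  0.415 ,  0.1271]), 'moment': array([-0.0577,  0.0189, -0.0193]), 'width': 1.0003743064553827}
```

View pics/scene0.png

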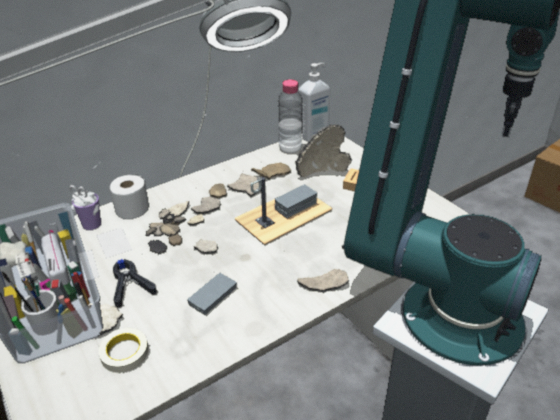

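View pics/top0.png

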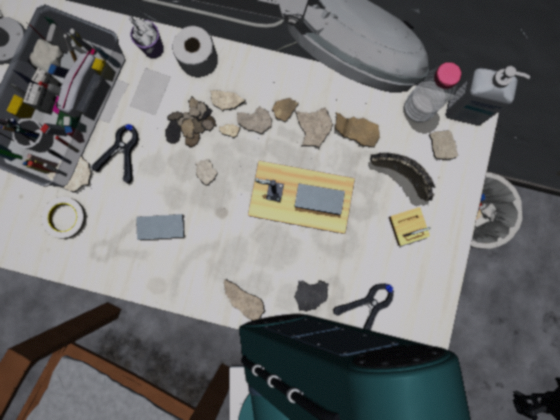

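View pics/wrist0.png

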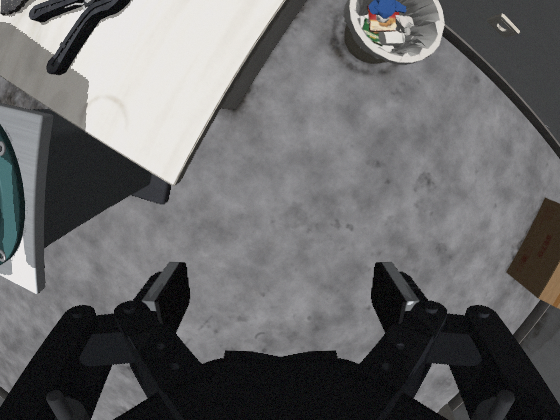

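The top view shows the loose box at (160,227) and the carrier at (302,197) with its pile at (320,198) and post at (272,188). The rack is at (410,226), the bowl wall at (402,175) and the sherd at (206,172). Next I'll zoom in and measure.

```bash
python3 - <<'E'
from h import *
np.set_printoptions(precision=4,suppress=True)
c=load('top0.png'); im=cv2.cvtColor(c['img'],cv2.COLOR_RGB2BGR)
cv2.imwrite('pics/topcrop.png',cv2.resize(im[150:260,120:440],None,fx=2.5,fy=2.5,interpolation=cv2.INTER_CUBIC))
cv2.imwrite('pics/rackcrop.png',cv2.resize(im[190:260,370:460],None,fx=8,fy=8,interpolation=cv2.INTER_CUBIC))
s=load('scene0.png'); ims=cv2.cvtColor(s['img'],cv2.COLOR_RGB2BGR)
cv2.imwrite('pics/scenecrop.png',cv2.resize(ims[165:250,220:370],None,fx=5,fy=5,interpolation=cv2.INTER_CUBIC))
def rects(c,lo,hi,z,box,amin=200):
    x0,y0,x1,y1=box
    hsv=cv2.cvtColor(c['img'],cv2.COLOR_RGB2HSV); m=cv2.inRange(hsv,lo,hi); mm=np.zeros_like(m); mm[y0:y1,x0:x1]=m[y0:y1,x0:x1]
    for k in cv2.findContours(mm,cv2.RETR_EXTERNAL,cv2.CHAIN_APPROX_NONE)[0]:
        if cv2.contourArea(k)<amin: continue
        P=np.array([onz(c,u,v,z)[:2] for u,v in k[:,0].astype(float)],np.float32)
        r=cv2.minAreaRect(P*1000); print('px',cv2.minAreaRect(k)[0],'world mm',np.round(r[0],1),np.round(r[1],1),round(r[2],1))
hsv=cv2.cvtColor(c['img'],cv2.COLOR_RGB2HSV)
for p in [(160,227),(320,198),(262,205),(405,220),(200,200)]: print(p,hsv[p[1],p[0]],c['img'][p[1],p[0]])
print('newbox');rects(c,(90,30,30),(125,160,170),0.022,(125,205,195,250))
print('pile');rects(c,(90,30,30),(125,160,170),0.056,(285,175,350,220))
print('board');rects(c,(10,70,80),(30,255,255),0.012,(240,150,362,240),500)
print('rack');rects(c,(10,70,80),(30,255,255),0.032,(380,200,440,250),300)
E
```

```text
(160, 227) [104  37 143] [122 133 143]
(320, 198) [105  35 147] [127 137 147]
(262, 205) [ 26  83 194] [194 186 131]
(405, 220) [ 21 113 172] [172 150  96]
(200, 200) [ 20   9 179] [179 177 173]
newbox
px (159.84518432617188, 226.67698669433594) world mm [509.9 334.4] [ 56.7 117.1] 3.1
pile
px (319.3154296875, 198.8791961669922) world mm [572.7 -77.7] [111.8  55.3] 79.2
board
px (301.8425598144531, 192.99729919433594) world mm [594.6 -35.3] [256.4 126.7] 78.6
rack
px (409.29180908203125, 226.03384399414062) world mm [ 502.4 -308.8] [77.7 81. ] 16.2
```

View pics/topcrop.png

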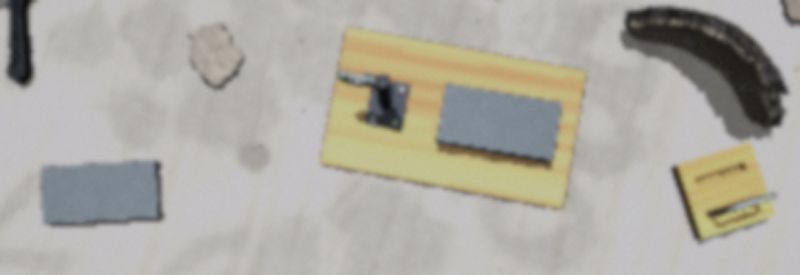

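View pics/rackcrop.png

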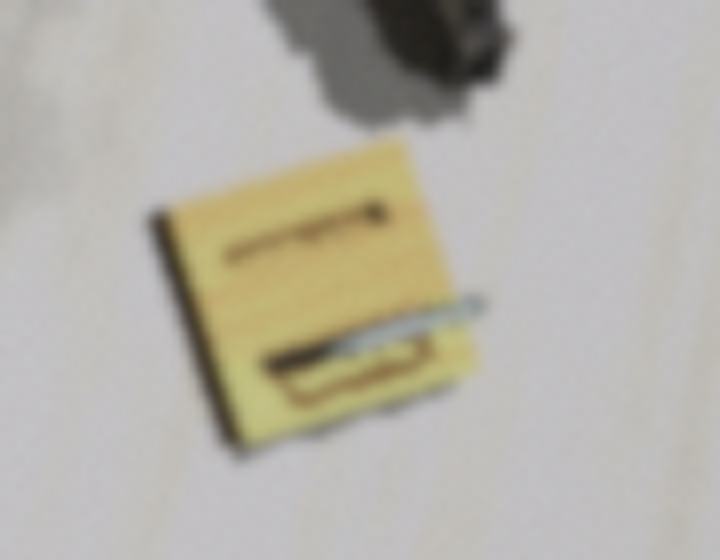

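View pics/scenecrop.png

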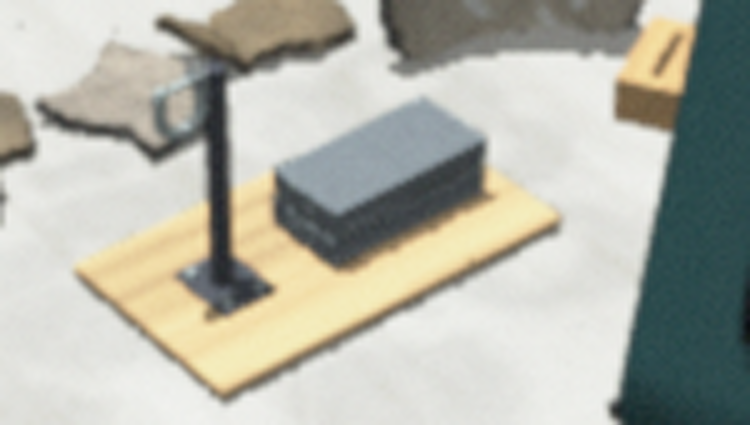

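arm_command:
  series: [-0.002,-0.029,-0.024,0,0,0,0.085,-0.002,-0.029,-0.024,0,0,0,0.085,-0.002,-0.029,-0.024,0,0,0,0.085,-0.002,-0.029,-0.024,0,0,0,0.085,-0.002,-0.029,-0.024,0,0,0,0.085,-0.002,-0.029,-0.024,0,0,0,0.085,-0.002,-0.029,-0.024,0,0,0,0.085,-0.002,-0.029,-0.024,0,0,0,0.085,-0.002,-0.029,-0.024,0,0,0,0.085,-0.002,-0.029,-0.024,0,0,0,0.085,-0.002,-0.029,-0.024,0,0,0,0.085,-0.002,-0.029,-0.024,0,0,0,0.085]

```text
time: 1.35
tcp_pos: [0.3267, -0.0858, 0.2554]
tcp_rot: [[0.0, 0.286, -0.958], [-0.0, -0.958, -0.286], [-1.0, 0.0, -0.0]]
ft_force: [0.3, -0.7, -0.2]
width: 0.998
```

arm_command:
  series: [0,-0.029,-0.024,0,0,0,0.085,0,-0.029,-0.024,0,0,0,0.085,0,-0.029,-0.024,0,0,0,0.085,0,-0.029,-0.024,0,0,0,0.085,0,-0.029,-0.024,0,0,0,0.085,0,-0.029,-0.024,0,0,0,0.085,0,-0.029,-0.024,0,0,0,0.085,0,-0.029,-0.024,0,0,0,0.085,0,-0.029,-0.024,0,0,0,0.085,0,-0.029,-0.024,0,0,0,0.085,0,-0.029,-0.024,0,0,0,0.085,0,-0.029,-0.024,0,0,0,0.085]

```text
time: 2.55
tcp_pos: [0.5153, 0.2894, 0.256]
tcp_rot: [[-0.012, 0.351, -0.936], [0.031, -0.936, -0.351], [-0.999, -0.033, 0.001]]
ft_force: [0.7, -0.2, -0.3]
width: 0.994
```

arm_command:
  series: [0,0,0,-0.14,0,0,0.085,0,0,0,-0.14,0,0,0.085,0,0,0,-0.14,0,0,0.085,0,0,0,-0.14,0,0,0.085,0,0,0,-0.14,0,0,0.085,0,0,0,-0.14,0,0,0.085,0,0,0,-0.14,0,0,0.085,0,0,0,-0.14,0,0,0.085,0,0,0,-0.14,0,0,0.085,0,0,0,-0.08,0,0,0.085]

```text
time: 3.55
tcp_pos: [0.5147, 0.2883, 0.2561]
tcp_rot: [[-0.012, 0.991, 0.132], [0.03, 0.132, -0.991], [-0.999, -0.008, -0.032]]
ft_force: [0.3, 0.7, 0.2]
width: 0.992
```

```bash
python3 - <<'E'
from h import *
np.set_printoptions(precision=4,suppress=True)
c=save('wrist','wrist1.png'); save('top','top1.png'); save('scene','scene1.png')
s=bot.read_state(); print({k:s[k] for k in ['time','q','tcp_pos','tcp_rot','width','ft_force']})
M=c['camera_from_world'];print(-M[:3,:3].T@M[:3,3])
E
```

```text
{'time': 3.7, 'q': array([ 20.436 ,  21.2461,  10.24  ,  79.0386,   1.871 , 103.2761]), 'tcp_pos': array([0.5147, 0.2884, 0.2561]), 'tcp_rot': array([[-0.0121,  0.9922,  0.1244],
       [ 0.0303,  0.1248, -0.9917],
       [-0.9995, -0.0083, -0.0316]]), 'width': 0.992555390912987, 'ft_force': array([ 0.4119, -0.6501,  1.0399])}
[0.5076 0.354  0.3995]
```

View pics/wrist1.png

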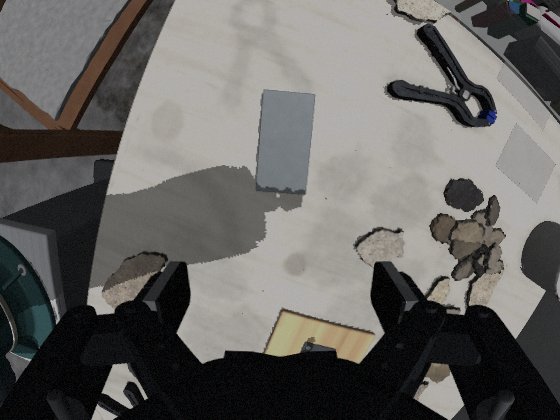

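View pics/scene1.png

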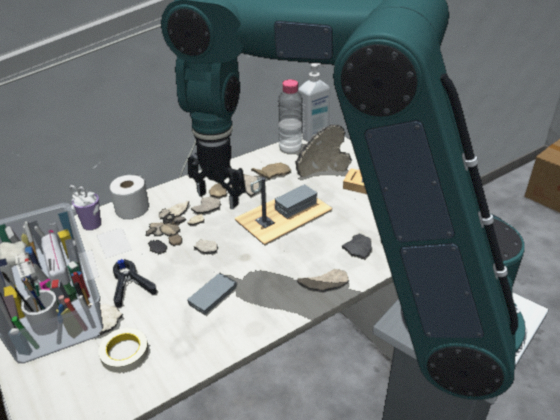

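The wrist image shows the loose box at about (285,142), between corners (264,90) and (306,193). The tool is tilted by about 2 degrees, which I'll correct. I'll measure the box from this view and from the top view.

```bash
cat >> h.py <<'E'
from scipy.spatial.transform import Rotation as Ro
def Rt(az):  # tool down, camera (-z tool) at azimuth az
    a=np.radians(az); z=-np.array([np.cos(a),np.sin(a),0]); x=np.array([0,0,-1.]); y=np.cross(z,x); return np.stack([x,y,z],1)
def rects(c,lo,hi,z,box,amin=200,fish=False):
    x0,y0,x1,y1=box
    hsv=cv2.cvtColor(c['img'],cv2.COLOR_RGB2HSV); m=cv2.inRange(hsv,lo,hi); mm=np.zeros_like(m); mm[y0:y1,x0:x1]=m[y0:y1,x0:x1]
    mm=cv2.morphologyEx(mm,cv2.MORPH_CLOSE,np.ones((3,3)))
    for k in cv2.findContours(mm,cv2.RETR_EXTERNAL,cv2.CHAIN_APPROX_NONE)[0]:
        if cv2.contourArea(k)<amin: continue
        P=np.array([onz(c,u,v,z,fish)[:2] for u,v in k[:,0].astype(float)],np.float32)
        r=cv2.minAreaRect(P*1000); print('px',np.round(cv2.boxPoints(cv2.minAreaRect(k))).tolist(),'world mm',np.round(r[0],1),np.round(r[1],1),round(r[2],1))
def plan(p,az):
    s=bot.read_state(); R=s['tcp_rot']; T=Rt(az); w=Ro.from_matrix(R.T@T).as_rotvec(); d=np.asarray(p)-s['tcp_pos']
    print('t',round(s['time'],2),'pos',np.round(s['tcp_pos'],4),'az',round(np.degrees(np.arctan2(-R[1,2],-R[0,2])),2),'F',np.round(s['ft_force'],1),'w',round(s['width'],3))
    print('rot first (tool)',np.round(w,4),'rows>=',np.linalg.norm(w)/.149,'then shift',np.round(T.T@d,4),'rows>=',np.linalg.norm(d)/.05,' | shift without rot',np.round(R.T@d,4))
E
python3 - <<'E'
from h import *
np.set_printoptions(precision=4,suppress=True)
c=load('wrist1.png')
hsv=cv2.cvtColor(c['img'],cv2.COLOR_RGB2HSV); print(hsv[140,285],hsv[110,285],hsv[192,285],hsv[140,220],hsv[220,220])
rects(c,(85,25,60),(125,160,200),0.022,(230,80,335,215),fish=True)
t=load('top0.png')
rects(t,(90,18,60),(125,160,200),0.022,(125,205,195,250))
rects(t,(90,18,60),(125,160,200),0.056,(285,175,360,218))
rects(t,(10,50,80),(32,255,255),0.012,(240,150,362,240),500)
rects(t,(10,50,80),(32,255,255),0.032,(380,200,440,250),300)
E
```

```text
[101  22 130] [103  18 129] [110  23  66] [ 23  13 177] [24 14 94]
px [[136.0, 217.0], [182.0, 214.0], [183.0, 237.0], [137.0, 240.0]] world mm [509.3 334. ] [ 59.8 119.6] 2.1
px [[295.0, 206.0], [299.0, 184.0], [343.0, 192.0], [340.0, 214.0]] world mm [572.5 -77.7] [114.5  57.5] 79.6
px [[247.0, 216.0], [258.0, 160.0], [355.0, 178.0], [345.0, 234.0]] world mm [584.8 -33.4] [259.4 149.7] 78.6
px [[388.0, 216.0], [420.0, 206.0], [430.0, 236.0], [398.0, 246.0]] world mm [ 502.2 -308.4] [80.8 84.9] 16.1
```

```bash
python3 - <<'E'
from h import *
c=load('wrist1.png')
rects(c,(90,14,50),(125,160,200),0.022,(240,80,325,200),fish=True)
rects(c,(90,14,95),(125,160,200),0.022,(240,80,325,200),fish=True)
plan([0.509,0.334,0.13],92.5)
E
```

```text
px [[254.0, 190.0], [263.0, 89.0], [314.0, 94.0], [305.0, 194.0]] world mm [511.6 337.1] [ 58.9 118.4] 2.8
px [[255.0, 188.0], [263.0, 89.0], [314.0, 94.0], [306.0, 192.0]] world mm [511.6 338.4] [ 58.7 115.8] 2.9
t 3.7 pos [0.5147 0.2884 0.2561] az 97.15 F [ 0.4 -0.7  1. ] w 0.993
rot first (tool) [ 0.0813 -0.0313  0.0095] rows>= 0.5881150588011685 then shift [ 0.1261 -0.0037 -0.0458] rows>= 2.684708388364675  | shift without rot [ 0.1275  0.0011 -0.042 ]
```

arm_command:
  series: [0,0,0,0.079,-0.031,0.01,0.085,0.03,0,-0.016,0,0,0,0.085,0.03,0,-0.016,0,0,0,0.085,0.03,0,-0.016,0,0,0,0.085,0,-0.002,0,0,0,0,0.085]

```text
time: 4.2
tcp_pos: [0.5087, 0.3368, 0.1626]
tcp_rot: [[-0.004, 0.999, 0.047], [-0.002, 0.047, -0.999], [-1.0, -0.004, 0.002]]
ft_force: [-0.5, -1.0, 0.4]
width: 0.998
```

```bash
python3 - <<'E'
from h import *
c=save('wrist','wrist2.png')
rects(c,(90,14,50),(125,160,200),0.022,(150,60,400,360),fish=True)
rects(c,(90,14,95),(125,160,200),0.022,(150,60,400,360),fish=True)
plan([0.5105,0.336,0.08],92.6)
E
```

```text
px [[250.0, 129.0], [317.0, 129.0], [317.0, 256.0], [250.0, 256.0]] world mm [511.7 337.9] [ 58.9 118.4] 2.9
px [[279.0, 256.0], [280.0, 224.0], [315.0, 226.0], [314.0, 258.0]] world mm [526.2 295. ] [33.3 31.3] 2.5
px [[250.0, 200.0], [250.0, 129.0], [317.0, 129.0], [317.0, 200.0]] world mm [510.4 365.4] [58.9 62.7] 1.9
t 4.25 pos [0.5092 0.3363 0.165 ] az 92.69 F [-0.5 -0.1  0.5] w 0.996
rot first (tool) [0.0015 0.0009 0.0022] rows>= 0.018800113455591714 then shift [0.085  0.0013 0.0004] rows>= 1.7005565174612935  | shift without rot [0.085  0.0015 0.0003]
```

View pics/wrist2.png

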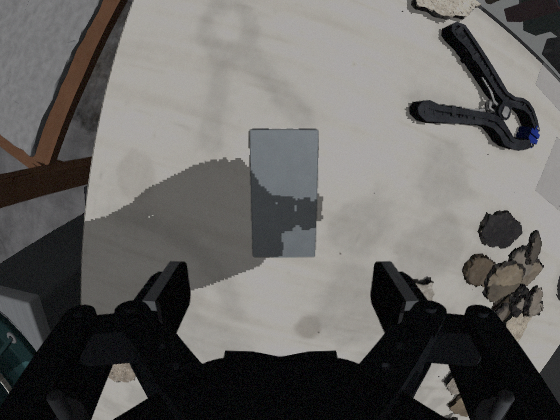

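arm_command:
  series: [0.04,0.001,0,0,0,0,0.085,0.04,0.001,-0.001,0,0,0,0.085,0.04,0,0,0,0,0,0.085,0.02,0,0,0,0,0,0.085,0.01,0,0,0,0,0,0.085,0,0,0,0,0,0,0.085,0,0,0,0,0,0,0.085]

```text
time: 4.95
tcp_pos: [0.5137, 0.3377, 0.0181]
tcp_rot: [[0.003, 0.999, 0.047], [0.001, 0.047, -0.999], [-1.0, 0.003, -0.001]]
ft_force: [-0.3, -0.7, -0.3]
width: 0.991
```

```bash
python3 - <<'E'
from h import *
c=save('wrist','wrist3.png')
plan([0.511,0.337,-0.002],92.8)
E
```

```text
t 5.0 pos [0.5137 0.3378 0.0181] az 92.71 F [-0.2  0.5 -0.7] w 0.991
rot first (tool) [-0.0015 -0.0014 -0.0033] rows>= 0.025954361522263002 then shift [ 0.0201 -0.0027  0.0006] rows>= 0.4067460718320737  | shift without rot [ 0.0201 -0.0028  0.0007]
```

View pics/wrist3.png

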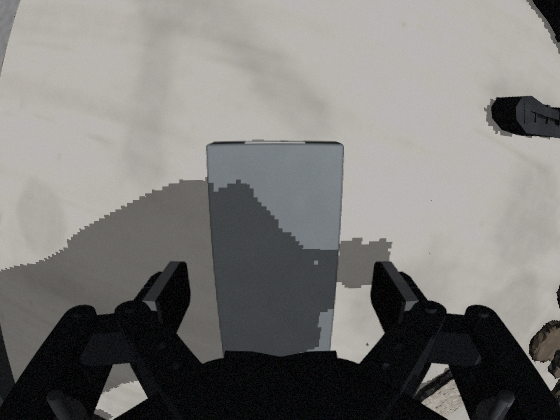

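The box lies between the fingers: its edges are at u 212 and 340, and the pads are at 188 and 372. I'll lower the tool and close.

arm_command:
  series: [0.01,-0.002,0,0,0,0,0.085,0.01,0,0,0,0,0,0.085,0,0,0,0,0,0,0.05,0,0,0,0,0,0,0.04,0,0,0,0,0,0,0.04,0,0,0,0,0,0,0.04,0,0,0,0,0,0,0.04,0,0,0,0,0,0,0.04]

```text
time: 5.8
tcp_pos: [0.5107, 0.3374, -0.0036]
tcp_rot: [[0.001, 0.999, 0.048], [0.001, 0.048, -0.999], [-1.0, 0.001, -0.0]]
ft_force: [0.8, -0.4, 0.5]
width: 0.689
```

```bash
python3 - <<'E'
from h import *
c=save('wrist','wrist4.png')
plan([0.511,0.337,0.15],78.6)
E
```

```text
t 5.85 pos [ 0.5107  0.3374 -0.0036] az 92.74 F [-1.1  0.5 -1.1] w 0.689
rot first (tool) [ 0.2467 -0.0006 -0.001 ] rows>= 1.6557811260208355 then shift [-0.1536  0.0003  0.0003] rows>= 3.071834082475574  | shift without rot [-0.1536  0.0004  0.0003]
```

View pics/wrist4.png

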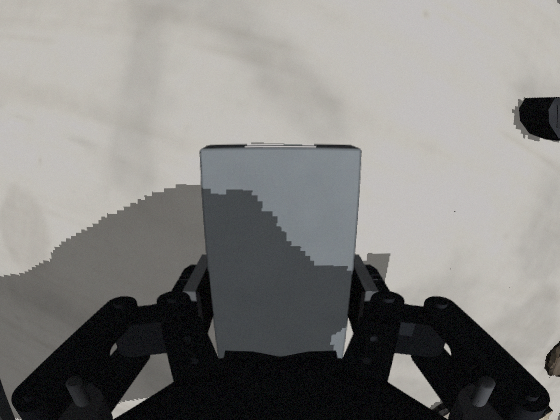

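arm_command:
  series: [-0.005,0,0,0,0,0,0.04,-0.015,0,0,0,0,0,0.04,-0.03,0,0,0,0,0,0.04,-0.04,0,0,0,0,0,0.04,-0.04,0,0,0,0,0,0.04,-0.04,0,0,0.06,0,0,0.04,-0.04,0,0,0.06,0,0,0.04,-0.04,0,0,0.06,0,0,0.04,-0.03,0,0,0.06,0,0,0.04,0,0,0,0,0,0,0.04]

```text
time: 6.85
tcp_pos: [0.5114, 0.3377, 0.2807]
tcp_rot: [[0.007, 0.981, -0.193], [0.003, -0.193, -0.981], [-1.0, 0.006, -0.004]]
ft_force: [-0.0, -0.5, -1.0]
width: 0.688
```

```bash
python3 - <<'E'
from h import *
c=save('wrist','wrist5.png')
plan([0.545,-0.205,0.28],79)
t=load('top0.png')
for p in [(375,157),(430,192),(402,165)]: print(onz(t,*p,0.18))
E
```

```text
t 6.9 pos [0.5109 0.3376 0.2782] az 79.0 F [ 0.3 -0.1 -1.4] w 0.692
rot first (tool) [-0.0001 -0.0028 -0.0035] rows>= 0.030172887272953166 then shift [-0.0018  0.1369  0.5261] rows>= 10.872411252287574  | shift without rot [-0.0028  0.137   0.5261]
[ 0.65290777 -0.19859754  0.18      ]
[ 0.56992264 -0.32151792  0.18      ]
[ 0.63336779 -0.2599937   0.18      ]
```

View pics/wrist5.png

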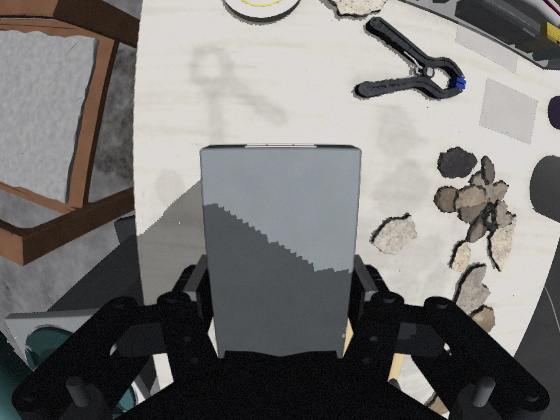

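The box is held without slip; its edges are still at u 202 and 360. I'll move to a spot south of the pile where the wrist camera can see it.

arm_command:
  series: [0,0.0125,0.048,0,0,0,0.04,0,0.0125,0.048,0,0,0,0.04,0,0.0125,0.048,0,0,0,0.04,0,0.0125,0.048,0,0,0,0.04,0,0.0125,0.048,0,0,0,0.04,0,0.0125,0.048,0,0,0,0.04,0,0.0125,0.048,0,0,0,0.04,0,0.0125,0.048,0,0,0,0.04,0,0.0125,0.048,0,0,0,0.04,0,0.0125,0.048,0,0,0,0.04,0,0.0125,0.048,0,0,0,0.04,0,0,0,0,0,0,0.04]

```text
time: 8.1
tcp_pos: [0.5439, -0.2123, 0.2739]
tcp_rot: [[-0.002, 0.981, -0.195], [0.001, -0.195, -0.981], [-1.0, -0.002, -0.0]]
ft_force: [-0.1, 1.2, -2.3]
width: 0.692
```

```bash
python3 - <<'E'
from h import *
c=save('wrist','wrist6.png')
rects(c,(90,14,50),(125,160,220),0.056,(200,0,420,143),fish=True)
plan([0.545,-0.205,0.28],79)
E
```

```text
px [[256.0, 7.0], [310.0, 6.0], [312.0, 109.0], [258.0, 110.0]] world mm [575.4 -77.4] [117.7  58.4] 79.5
t 8.15 pos [ 0.5439 -0.2097  0.2742] az 78.82 F [-0.   0.7 -0.9] w 0.69
rot first (tool) [-0.0032 -0.0013  0.0017] rows>= 0.025689425109358104 then shift [-0.0058  0.0002 -0.0049] rows>= 0.15061304094129524  | shift without rot [-0.0057  0.0002 -0.0049]
```

View pics/wrist6.png

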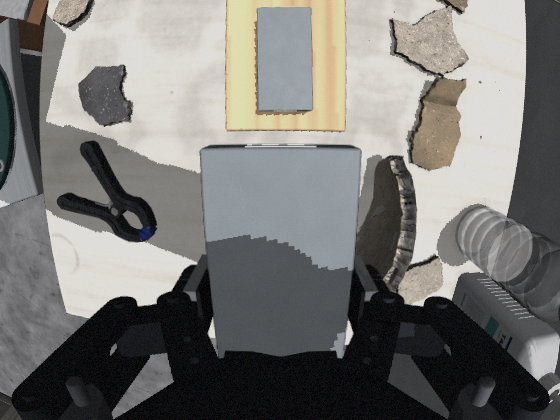

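The pile's top shows at (257–312, 7–110). The held box's far edge is at v≈148, from u 202 to 360. I'll work out the held box's offset from the same camera.

```bash
python3 - <<'E'
from h import *
c=load('wrist6.png')
hsv=cv2.cvtColor(c['img'],cv2.COLOR_RGB2HSV); m=cv2.inRange(hsv,(90,14,85),(125,160,220))
col=[int(np.argmax(m[135:,u]>0))+135 for u in range(215,350,15)]; print('front rows',col)
rw=[(v,int(np.argmax(m[v,150:300]>0))+150, 449-int(np.argmax(m[v,300:450][::-1]>0))) for v in (155,165,175,200,220)]; print(rw)
im=cv2.cvtColor(c['img'],cv2.COLOR_RGB2BGR); cv2.imwrite('pics/w6c.png',cv2.resize(im[135:175,190:370],None,fx=4,fy=4,interpolation=cv2.INTER_CUBIC))
tcp=np.array([0.5439,-0.2097,0.2742]); T=Rt(78.82)
zt=tcp[2]+0.0256
for u,v in [(215,col[0]),(275,col[4]),(335,col[8])]: print('edge rel tool', (T.T@(onz(c,u,v,zt,True)-tcp)).round(4))
for v,a,b in rw: print('sides rel tool',(T.T@(onz(c,a,v,zt,True)-tcp)).round(4)[1:],(T.T@(onz(c,b,v,zt,True)-tcp)).round(4)[1:])
# pile in tool frame
p=np.array([.5754,-.0774,.056]); print('pile rel tool',T.T@(p-tcp))
# pile edges with sub-checks
m2=cv2.inRange(hsv,(90,14,50),(125,160,220))
for v in (20,60,95): 
    r=m2[v,230:340]>0; a=230+np.argmax(r); b=339-np.argmax(r[::-1]); print(v,a,b,onz(c,a,v,.056,True).round(4),onz(c,b,v,.056,True).round(4))
for u in (270,285,300):
    r=m2[0:135,u]>0; a=np.argmax(r); b=134-np.argmax(r[::-1]); print(u,a,b,onz(c,u,a,.056,True).round(4),onz(c,u,b,.056,True).round(4), hsv[b-4:b+4,u].tolist())
cv2.imwrite('pics/w6p.png',cv2.resize(im[0:135,220:350],None,fx=4,fy=4,interpolation=cv2.INTER_CUBIC))
E
```

```text
front rows [148, 148, 148, 148, 148, 148, 149, 148, 148]
[(155, 200, 360), (165, 201, 359), (175, 201, 358), (200, 203, 358), (220, 204, 356)]
edge rel tool [-0.0256 -0.022  -0.0575]
edge rel tool [-0.0256 -0.0005 -0.0571]
edge rel tool [-0.0256  0.021  -0.0573]
sides rel tool [-0.0277 -0.055 ] [ 0.0303 -0.055 ]
sides rel tool [-0.0275 -0.0514] [ 0.0301 -0.0513]
sides rel tool [-0.0277 -0.0476] [ 0.0299 -0.0476]
sides rel tool [-0.0275 -0.0381] [ 0.0304 -0.0381]
sides rel tool [-0.0276 -0.0303] [ 0.0302 -0.0303]
pile rel tool [ 0.2182      0.00525032 -0.13589692]
20 258 310 [ 0.5558 -0.0296  0.056 ] [ 0.6117 -0.0404  0.056 ]
60 258 311 [ 0.5469 -0.0756  0.056 ] [ 0.6034 -0.0866  0.056 ]
95 259 311 [ 0.5403 -0.1144  0.056 ] [ 0.5957 -0.1252  0.056 ]
270 8 109 [ 0.5715 -0.018   0.056 ] [ 0.5489 -0.1321  0.056 ] [[104, 17, 165], [104, 17, 166], [103, 18, 166], [106, 20, 170], [105, 17, 153], [105, 5, 103], [17, 84, 121], [17, 87, 144]]
285 8 109 [ 0.5876 -0.0212  0.056 ] [ 0.5649 -0.1353  0.056 ] [[101, 17, 166], [105, 18, 168], [106, 20, 167], [95, 17, 166], [102, 16, 158], [18, 8, 157], [16, 45, 158], [17, 85, 138]]
300 8 109 [ 0.6038 -0.0242  0.056 ] [ 0.581  -0.1383  0.056 ] [[103, 21, 170], [102, 20, 170], [100, 22, 171], [104, 19, 171], [104, 19, 151], [15, 15, 67], [17, 79, 113], [17, 91, 137]]
```

View pics/w6p.png

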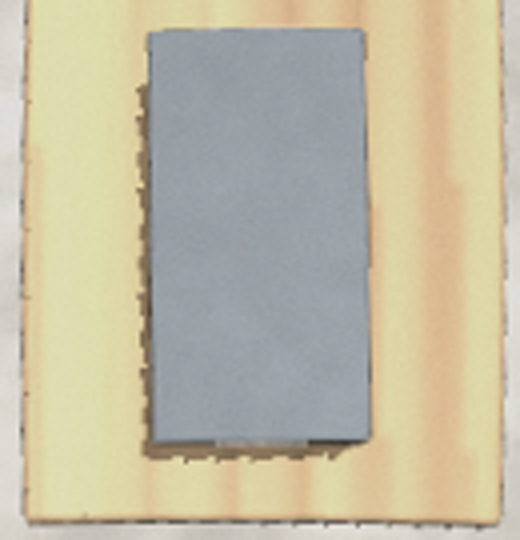

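View pics/w6c.png

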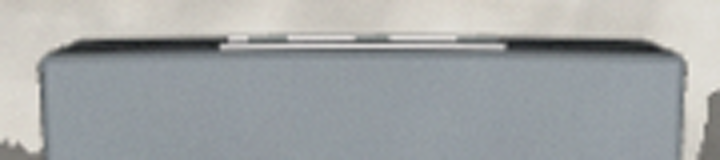

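```bash
python3 - <<'E'
from h import *
plan([0.5743,-0.0752,0.12],79.45)
E
```

```text
t 8.15 pos [ 0.5439 -0.2097  0.2742] az 78.82 F [-0.   0.7 -0.9] w 0.69
rot first (tool) [-0.011  -0.0013  0.0017] rows>= 0.075391567308668 then shift [ 0.1542  0.0053 -0.1378] rows>= 4.138341654283561  | shift without rot [ 0.1544  0.004  -0.1377]
```

arm_command:
  series: [0,0,-0.03,-0.011,-0.001,0.002,0.04,0,0.001,-0.04,0,0,0,0.04,0.03,0.002,-0.04,0,0,0,0.04,0.03,0.002,-0.028,0,0,0,0.04,0.03,0,0,0,0,0,0.04,0.03,0,0,0,0,0,0.04,0.02,0,0,0,0,0,0.04,0.01,0,0,0,0,0,0.04,0,0,0,0,0,0,0.04]

```text
time: 9.05
tcp_pos: [0.574, -0.0718, 0.125]
tcp_rot: [[0.0, 0.984, -0.179], [-0.0, -0.179, -0.984], [-1.0, 0.0, 0.0]]
ft_force: [-0.4, -0.0, -0.4]
width: 0.688
```

```bash
python3 - <<'E'
from h import *
save('wrist','wrist7.png')
plan([0.5743,-0.0752,0.06],79.45)
E
```

```text
t 9.1 pos [ 0.5747 -0.0721  0.1262] az 79.66 F [ 0.5  0.3 -0.8] w 0.692
rot first (tool) [ 0.0037  0.0002 -0.0022] rows>= 0.02911871523133796 then shift [0.0662 0.0002 0.0031] rows>= 1.3251265798816216  | shift without rot [0.0662 0.     0.0031]
```

View pics/wrist7.png

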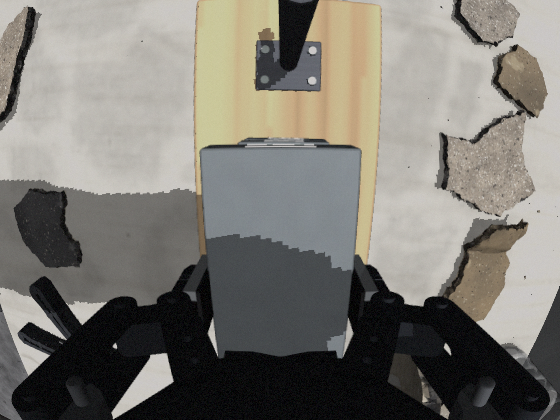

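arm_command:
  series: [0.03,0,0.003,0.003,0,-0.002,0.04,0.025,0,0,0,0,0,0.04,0.01,0,0,0,0,0,0.04,0,0,0,0,0,0,0.04,0,0,0,0,0,0,0.04]

```text
time: 9.6
tcp_pos: [0.5753, -0.0758, 0.0625]
tcp_rot: [[0.002, 0.983, -0.183], [-0.001, -0.183, -0.983], [-1.0, 0.002, 0.0]]
ft_force: [1.0, 0.0, -1.3]
width: 0.692
```

```bash
python3 - <<'E'
from h import *
save('wrist','wrist8.png'); c=save('scene','scene8.png')
im=cv2.cvtColor(c['img'],cv2.COLOR_RGB2BGR); cv2.imwrite('pics/s8c.png',cv2.resize(im[100:250,210:360],None,fx=4,fy=4,interpolation=cv2.INTER_CUBIC))
plan([0.5743,-0.0752,0.0525],79.45)
E
```

```text
t 9.7 pos [ 0.5754 -0.0759  0.0626] az 79.45 F [ 0.1  0.5 -0.7] w 0.687
rot first (tool) [ 0.      0.0005 -0.0029] rows>= 0.019969625628660243 then shift [ 0.0101 -0.0012 -0.0005] rows>= 0.2027347101845677  | shift without rot [ 0.01   -0.0012 -0.0005]
```

View pics/wrist8.png

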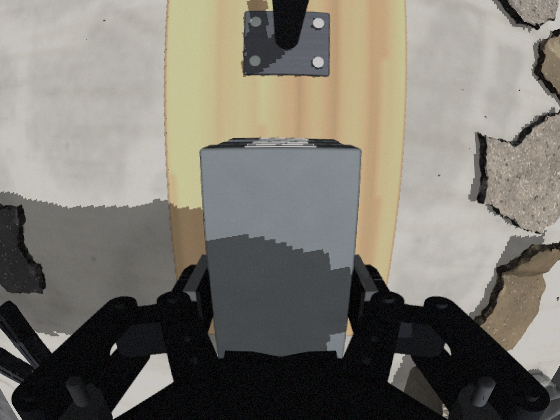

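View pics/s8c.png

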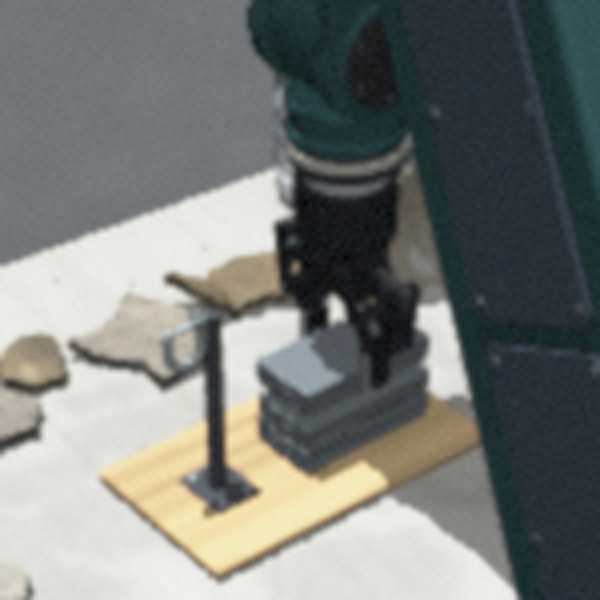

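arm_command:
  series: [0.005,-0.001,0,0,0,0,0.04,0.003,0,0,0,0,0,0.04,0.0015,0,0,0,0,0,0.04,0,0,0,0,0,0,0.04,0,0,0,0,0,0,0.04]

```text
time: 10.2
tcp_pos: [0.5735, -0.0755, 0.0523]
tcp_rot: [[0.001, 0.983, -0.183], [-0.001, -0.183, -0.983], [-1.0, 0.001, 0.0]]
ft_force: [-4.4, 1.2, 12.9]
width: 0.687
```

```bash
python3 - <<'E'
from h import *
c=save('wrist','wrist9.png')
im=cv2.cvtColor(c['img'],cv2.COLOR_RGB2BGR); cv2.imwrite('pics/w9c.png',cv2.resize(im[125:205,190:370],None,fx=4,fy=4,interpolation=cv2.INTER_CUBIC))
plan([0.5743,-0.0752,0.0525],79.45)
E
```

```text
t 10.25 pos [ 0.5735 -0.0755  0.0523] az 79.45 F [-4.5  0.3 12. ] w 0.691
rot first (tool) [-0.      0.0005 -0.0012] rows>= 0.00882506035943723 then shift [-0.0002  0.0007 -0.0004] rows>= 0.016498978770222095  | shift without rot [-0.0002  0.0007 -0.0004]
```

View pics/w9c.png

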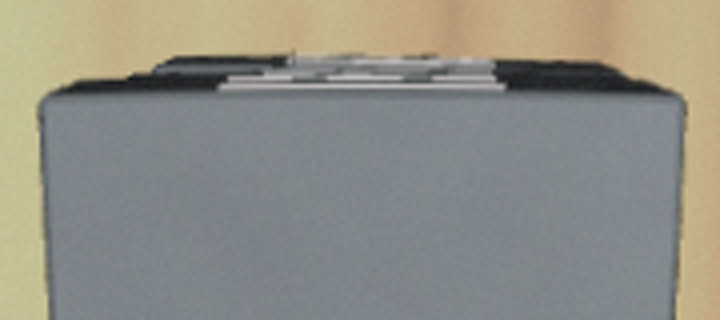

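The box is in contact at 12 N and looks aligned with the pile's end faces. I'll release it and rise.

arm_command:
  series: [-0.001,0.001,0,0,0,0,0.04,0,0,0,0,0,0,0.065,0,0,0,0,0,0,0.085,0,0,0,0,0,0,0.085,0,0,0,0,0,0,0.085,-0.01,0,0,0,0,0,0.085,-0.02,0,0,0,0,0,0.085,-0.03,0,0,0,0,0,0.085,-0.04,0,0,0,0,0,0.085,-0.04,0,0,0,0,0,0.085,-0.04,0,0,0,0,0,0.085,-0.02,0,0,0,0,0,0.085]

```text
time: 11.45
tcp_pos: [0.5749, -0.0757, 0.2569]
tcp_rot: [[0.005, 0.983, -0.183], [-0.002, -0.183, -0.983], [-1.0, 0.005, 0.001]]
ft_force: [-0.2, -1.4, -1.0]
width: 0.994
```

```bash
python3 - <<'E'
from h import *
c=save('wrist','wrist10.png')
for z in (.078,): rects(c,(90,14,50),(125,160,220),z,(150,100,400,350),fish=True)
plan([0.5743,-0.15,0.28],79.45)
E
```

```text
px [[250.0, 128.0], [309.0, 128.0], [309.0, 242.0], [250.0, 242.0]] world mm [575.4 -75.5] [118.9  58.3] 79.1
t 11.5 pos [ 0.5755 -0.0759  0.2586] az 79.45 F [-1.7 -0.4  2.4] w 0.997
rot first (tool) [-0.      0.0009 -0.0073] rows>= 0.049710007277253304 then shift [-0.0214  0.0124  0.0731] rows>= 1.543412805475735  | shift without rot [-0.0212  0.0126  0.0731]
```

View pics/wrist10.png

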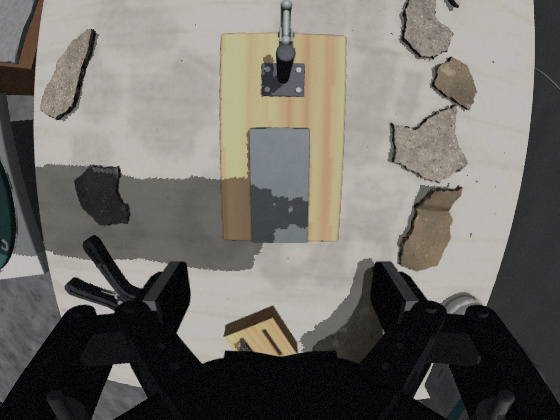

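The placed box looks flush at (250–309, 128–242). The post top is at about (286,51) and the hook nose at about (287,5). I'll measure the hook and the rack.

```bash
python3 - <<'E'
from h import *
np.set_printoptions(precision=4,suppress=True)
c=load('wrist10.png'); im=cv2.cvtColor(c['img'],cv2.COLOR_RGB2BGR)
cv2.imwrite('pics/w10h.png',cv2.resize(im[0:105,240:335],None,fx=6,fy=6,interpolation=cv2.INTER_CUBIC))
rects(c,(8,45,70),(32,255,255),.012,(200,20,360,235),2000,fish=True)
t=save('top','top10.png'); s=save('scene','scene10.png')
rects(t,(90,14,50),(125,160,220),.078,(285,170,365,225))
rects(t,(10,45,80),(32,255,255),.012,(240,150,362,240),500)
im=cv2.cvtColor(t['img'],cv2.COLOR_RGB2BGR)
cv2.imwrite('pics/t10h.png',cv2.resize(im[150:250,235:365],None,fx=6,fy=6,interpolation=cv2.INTER_CUBIC))
im=cv2.cvtColor(s['img'],cv2.COLOR_RGB2BGR)
cv2.imwrite('pics/s10h.png',cv2.resize(im[165:250,230:345],None,fx=6,fy=6,interpolation=cv2.INTER_CUBIC))
E
```

```text
px [[220.0, 234.0], [220.0, 33.0], [345.0, 33.0], [345.0, 234.0]] world mm [587.3 -28.5] [249.3 148.7] 78.7
px [[285.0, 170.0], [364.0, 170.0], [364.0, 224.0], [285.0, 224.0]] world mm [574.8 -89.7] [197.8 135.6] 89.2
px [[247.0, 215.0], [258.0, 159.0], [302.0, 168.0], [290.0, 224.0]] world mm [599.   36.5] [117. 150.] 78.4
```

View pics/w10h.png

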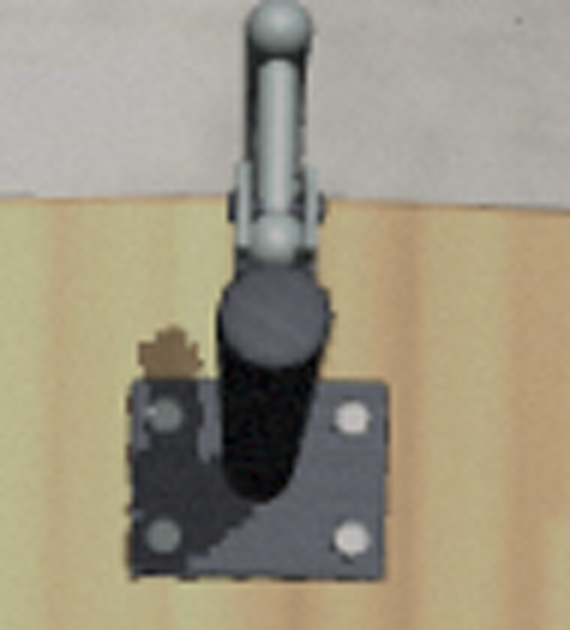

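View pics/t10h.png

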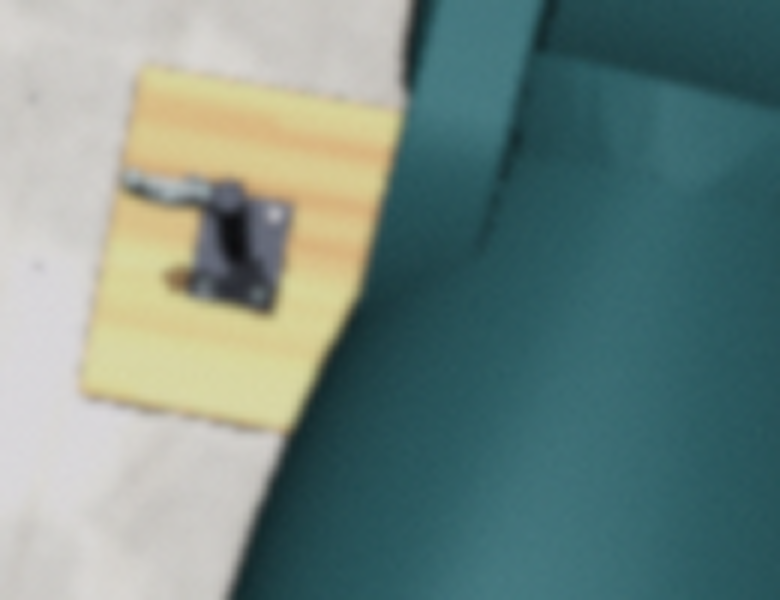

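View pics/s10h.png

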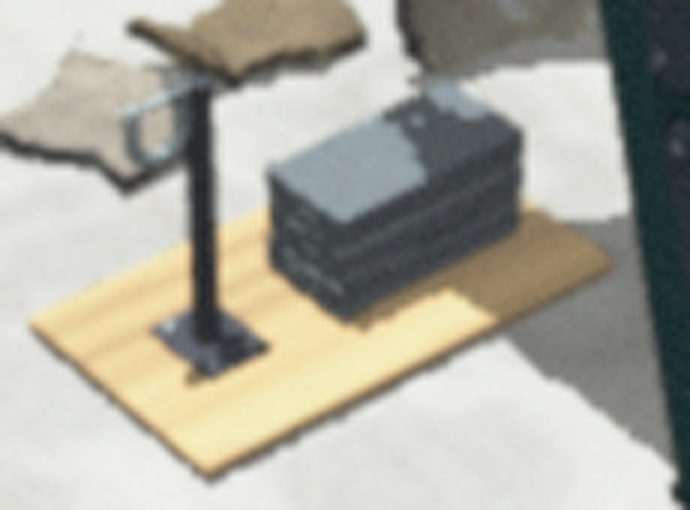

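The three boxes look flush in the scene view. In the wrist view the post top is at (285.8,53), the shank ball at (285.7,40) and the nose ball at (286.7,4.7).

```bash
python3 - <<'E'
from h import *
np.set_printoptions(precision=4,suppress=True)
c=load('wrist10.png')
P=onz(c,285.8,53,.168,True);S=onz(c,285.7,39.5,.166,True);N=onz(c,286.7,4.7,.1665,True)
print('post',P,'shank',S,'nose',N)
d=N-P;print('az',np.degrees(np.arctan2(d[1],d[0])),np.linalg.norm(d[:2]))
# top
t=load('top0.png'); im=cv2.cvtColor(t['img'],cv2.COLOR_RGB2BGR)
cv2.imwrite('pics/t0h.png',cv2.resize(im[165:215,240:300],None,fx=10,fy=10,interpolation=cv2.INTER_CUBIC))
for az in (78.7,79.2): 
    u=np.array([np.cos(np.radians(az)),np.sin(np.radians(az)),0]); o=np.array([.5745,-.0765,0]); print(az,'post pred',o+.118*u,'mouth',o+.143*u,'nose',o+.1565*u)
plan([0.5743,-0.15,0.28],16)
E
```

```text
post [0.6012 0.0379 0.168 ] shank [0.6031 0.0483 0.166 ] nose [0.6088 0.0746 0.1665]
az 78.35966999649102 0.03744179246899041
78.7 post pred [0.5976 0.0392 0.    ] mouth [0.6025 0.0637 0.    ] nose [0.6052 0.077  0.    ]
79.2 post pred [0.5966 0.0394 0.    ] mouth [0.6013 0.064  0.    ] nose [0.6038 0.0772 0.    ]
t 11.6 pos [ 0.5749 -0.0757  0.2542] az 79.45 F [ 0.3 -1.2 -0.5] w 0.995
rot first (tool) [ 1.1073 -0.0015 -0.0035] rows>= 7.43189830459403 then shift [-0.0258  0.0712  0.0211] rows>= 1.5727745736728174  | shift without rot [-0.0257  0.0131  0.0732]
```

View pics/t0h.png

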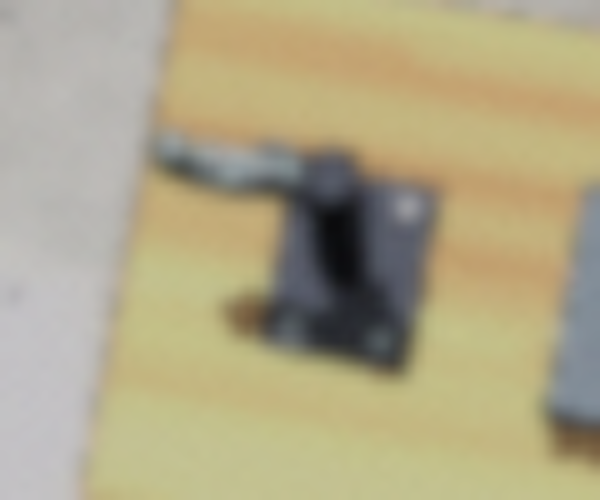

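```bash
python3 - <<'E'
from h import *
t=load('top0.png')
print(onz(t,273,182.5,.168),onz(t,256.2,179.6,.167))
s=load('scene10.png')
# scene crop /6 + (230,165): post top (202,85), 
print(tri(t,(273,182.5),s,(230+202/6,165+83/6)))
c=load('wrist10.png'); print(tri(c,(285.8,53),s,(230+202/6,165+83/6),True,False))
# rack
rects(t,(10,45,80),(32,255,255),0.032,(380,200,440,250),300)
for p in [(265,360),(430,350)]: print(onz(t,370+p[0]/8,190+p[1]/8,.032))
print('ring bar end?',onz(t,370+480/8,190+300/8,.115))
E
```

```text
[0.5986635  0.03715259 0.168     ] [0.60615539 0.07606728 0.167     ]
(array([0.59816483, 0.0363808 , 0.16403977]), np.float64(0.0027699482787455496))
(array([0.59928014, 0.03701404, 0.16418905]), np.float64(0.0053305510962215735))
px [[388.0, 216.0], [420.0, 206.0], [430.0, 236.0], [398.0, 246.0]] world mm [ 502.  -308.5] [82.  84.9] 16.1
[ 0.47944787 -0.29234309  0.032     ]
[ 0.48194422 -0.34525731  0.032     ]
ring bar end? [ 0.49269769 -0.33727448  0.115     ]
```

arm_command:
  series: [-0.005,-0.0075,0.042,0,0,0,0.085,-0.005,-0.0075,0.042,0,0,0,0.085,-0.005,-0.0075,0.042,0,0,0,0.085,-0.005,-0.0075,0.042,0,0,0,0.085,-0.005,-0.0075,0.042,0,0,0,0.085,-0.005,-0.0075,0.042,0,0,0,0.085,0,0,0,-0.145,0,0,0.085,0,0,0,-0.145,0,0,0.085,0,0,0,-0.145,0,0,0.085,0,0,0,-0.145,0,0,0.085,0,0,0,-0.145,0,0,0.085,0,0,0,-0.145,0,0,0.085]

```text
time: 12.8
tcp_pos: [0.4836, -0.3148, 0.2816]
tcp_rot: [[-0.001, 0.77, 0.638], [0.001, 0.638, -0.77], [-1.0, -0.0, -0.001]]
ft_force: [0.6, 0.1, 0.3]
width: 0.996
```

arm_command:
  series: [0,0,0,-0.145,0,0,0.085,0,0,0,-0.145,0,0,0.085,0,0,0,-0.145,0,0,0.085,0,0,0,-0.145,0,0,0.085,0,0,0,-0.145,0,0,0.085,0,0,0,-0.145,0,0,0.085,0,0,0,-0.145,0,0,0.085,0,0,0,-0.145,0,0,0.085,0,0,0,0,0,0,0.085]

```text
time: 13.7
tcp_pos: [0.4837, -0.3148, 0.2817]
tcp_rot: [[-0.001, -0.274, 0.962], [0.001, 0.962, 0.274], [-1.0, 0.001, -0.0]]
ft_force: [0.7, 0.1, -0.4]
width: 0.999
```

```bash
python3 - <<'E'
from h import *
c=save('wrist','wrist11.png')
t=save('top','top11.png'); rects(t,(90,14,80),(125,160,220),.078,(288,170,352,222))
plan([0.4847,-0.3135,0.28],196.1)
E
```

```text
px [[295.0, 206.0], [299.0, 183.0], [344.0, 190.0], [340.0, 213.0]] world mm [572.  -76.6] [114.6  58.6] 79.6
t 13.8 pos [ 0.4838 -0.3149  0.2821] az -164.5 F [ 0.  -0.3  0.5] w 0.997
rot first (tool) [-0.0104 -0.     -0.0003] rows>= 0.07011484882665289 then shift [0.0021 0.0011 0.0012] rows>= 0.05290004008549095  | shift without rot [0.0021 0.0011 0.0012]
```

View pics/wrist11.png

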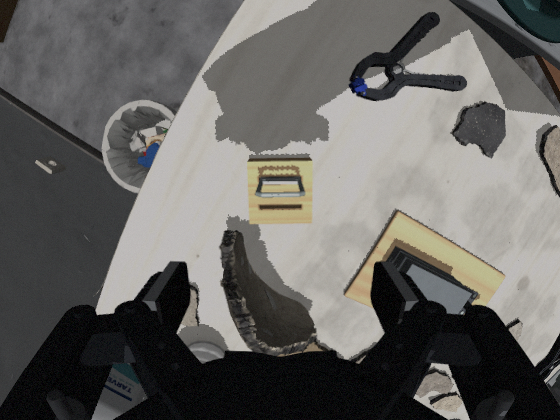

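View pics/top11.png

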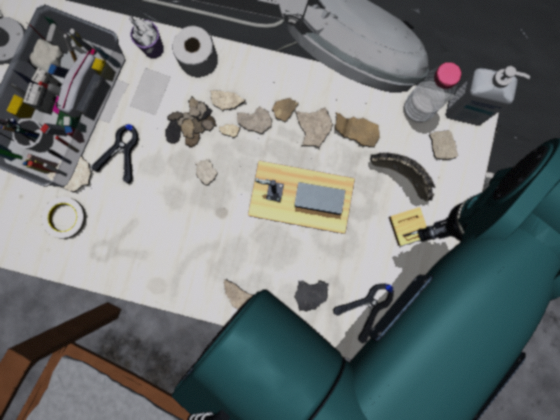

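The placed box agrees with the earlier pile top to about 1 mm and 0°. The wrist picture shows the rack at (280,190), with the tag ring at (256–306, 176–196). I'll zoom in there.

```bash
python3 - <<'E'
from h import *
c=load('wrist11.png'); im=cv2.cvtColor(c['img'],cv2.COLOR_RGB2BGR)
cv2.imwrite('pics/w11c.png',cv2.resize(im[145:230,240:325],None,fx=8,fy=8,interpolation=cv2.INTER_CUBIC))
rects(c,(8,45,70),(32,255,255),.032,(235,140,325,230),500,fish=True)
E
```

```text
px [[247.0, 158.0], [312.0, 158.0], [312.0, 224.0], [247.0, 224.0]] world mm [ 502.8 -310.6] [84.1 79.4] 16.5
```

View pics/w11c.png

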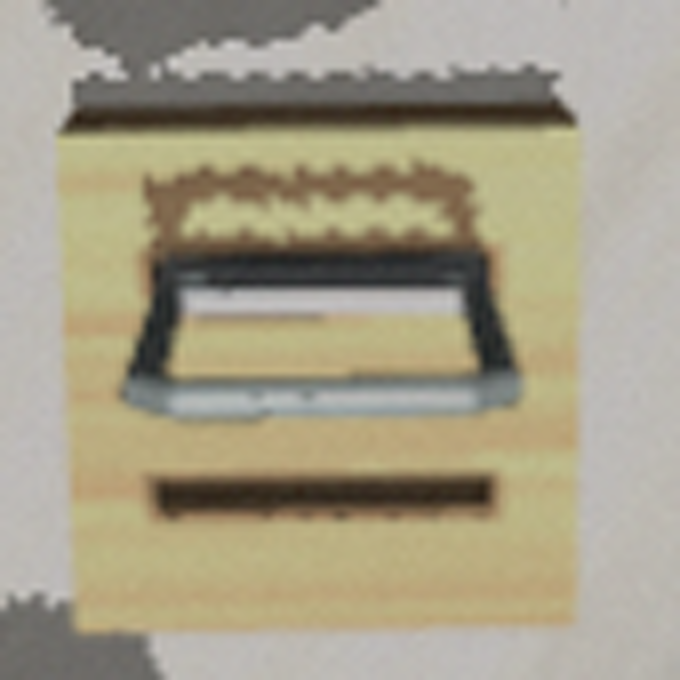

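```bash
python3 - <<'E'
from h import *
c=load('wrist11.png')
f=lambda x,y,z:onz(c,240+x/8,145+y/8,z,True)
a,b=f(128,393,.115),f(519,390,.115); m=f(322,397,.115); print('bar',a,b,m,'len',np.linalg.norm(a-b),'az',np.degrees(np.arctan2(*(a-b)[[1,0]])))
a,b=f(152,497,.032),f(495,493,.032); print('slot2',a,b,(a+b)/2,'len',np.linalg.norm(a-b),'az',np.degrees(np.arctan2(*(a-b)[[1,0]])))
a,b=f(150,258,.032),f(492,255,.032); print('slot1',(a+b)/2,np.linalg.norm(a-b))
plan([m[0],m[1],.15],196.2)
E
```

```text
bar [ 0.49320174 -0.33743223  0.115     ] [ 0.47977147 -0.29169055  0.115     ] [ 0.48722746 -0.31453871  0.115     ] len 0.04767256918431434 az -73.63716188607883
slot2 [ 0.52921873 -0.33014747  0.032     ] [ 0.51389142 -0.27874139  0.032     ] [ 0.52155507 -0.30444443  0.032     ] len 0.05364243474610766 az -73.39744715329019
slot1 [ 0.48523765 -0.31520411  0.032     ] 0.05226422226989372
t 13.8 pos [ 0.4838 -0.3149  0.2821] az -164.5 F [ 0.  -0.3  0.5] w 0.997
rot first (tool) [-0.0122 -0.     -0.0003] rows>= 0.08182530806785866 then shift [ 0.1321 -0.0006  0.0034] rows>= 2.6422488039027723  | shift without rot [ 0.1321 -0.0006  0.0034]
```

arm_command:
  series: [0.03,0,0.002,-0.0165,0,0,0.085,0.04,-0.0006,0.0014,0,0,0,0.085,0.04,0,0,0,0,0,0.085,0.02,0,0,0,0,0,0.085,0.02,0,0,0,0,0,0.085,0,0,0,0,0,0,0.085,0,0,0,0,0,0,0.085]

```text
time: 14.5
tcp_pos: [0.4875, -0.3147, 0.133]
tcp_rot: [[0.0, -0.285, 0.958], [-0.0, 0.958, 0.285], [-1.0, -0.0, 0.0]]
ft_force: [0.2, 0.2, 0.0]
width: 0.998
```

```bash
python3 - <<'E'
from h import *
c=save('wrist','wrist12.png')
plan([.4868,-.3146,.077],196.45)
E
```

```text
t 14.55 pos [ 0.4879 -0.315   0.1336] az -163.39 F [ 0.8 -1.   0.3] w 0.992
rot first (tool) [0.0028 0.0011 0.0015] rows>= 0.0224004278524832 then shift [ 0.0566  0.0007 -0.0009] rows>= 1.1326432404512472  | shift without rot [ 0.0566  0.0008 -0.001 ]
```

View pics/wrist12.png

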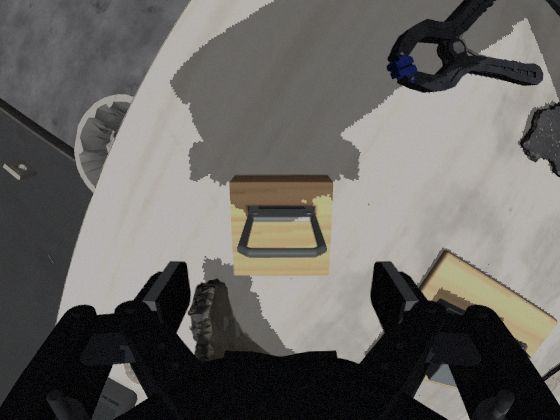

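```bash
python3 - <<'E'
from h import *
c=load('wrist12.png'); im=cv2.cvtColor(c['img'],cv2.COLOR_RGB2BGR)
cv2.imwrite('pics/w12c.png',cv2.resize(im[195:265,225:345],None,fx=6,fy=6,interpolation=cv2.INTER_CUBIC))
for p in [(282.5,252.5),(282.5,250.5),(238,252),(327,252)]:
  P=onz(c,*p,.115,True); T=Rt(196.6); print(P, T.T@(P-np.array([.4879,-.315,.1336])))
E
```

```text
[ 0.48672824 -0.31462155  0.115     ] [ 0.0186      0.00069743 -0.00101481]
[ 0.48561046 -0.31495798  0.115     ] [ 0.0186      0.00069436 -0.00218211]
[ 0.49340941 -0.3375459   0.115     ] [ 0.0186     -0.02318022 -0.00116131]
[ 0.47977091 -0.29173428  0.115     ] [ 0.0186      0.02461845 -0.00114354]
```

View pics/w12c.png

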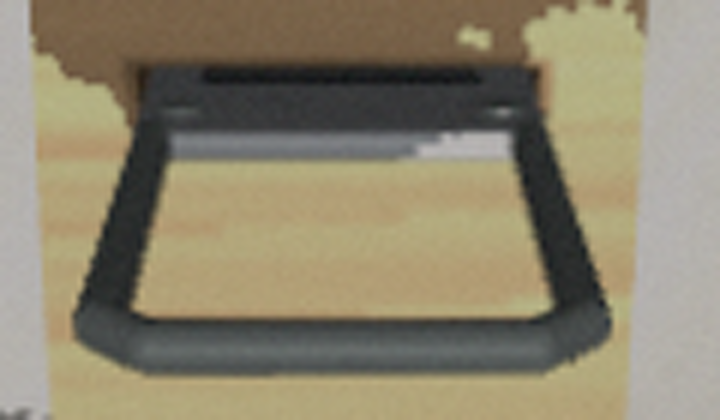

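arm_command:
  series: [0.02,0.0007,-0.001,0.003,0,0,0.085,0.02,0,-0.001,0,0,0,0.085,0.015,0,0,0,0,0,0.085,0,0,0,0,0,0,0.085,0,0,0,0,0,0,0.085]

```text
time: 15.05
tcp_pos: [0.4859, -0.3151, 0.0789]
tcp_rot: [[0.002, -0.284, 0.959], [-0.001, 0.959, 0.284], [-1.0, -0.002, 0.001]]
ft_force: [0.5, -0.3, 0.5]
width: 0.998
```

```bash
python3 - <<'E'
from h import *
c=save('wrist','wrist13.png')
plan([.4868,-.3146,.077],196.45)
E
```

```text
t 15.1 pos [ 0.4861 -0.3152  0.0791] az -163.49 F [ 0.6 -0.3  0.7] w 0.997
rot first (tool) [0.001  0.0015 0.0021] rows>= 0.018840442668701936 then shift [0.0021 0.0004 0.0008] rows>= 0.045075987903969834  | shift without rot [0.0021 0.0004 0.0008]
```

View pics/wrist13.png

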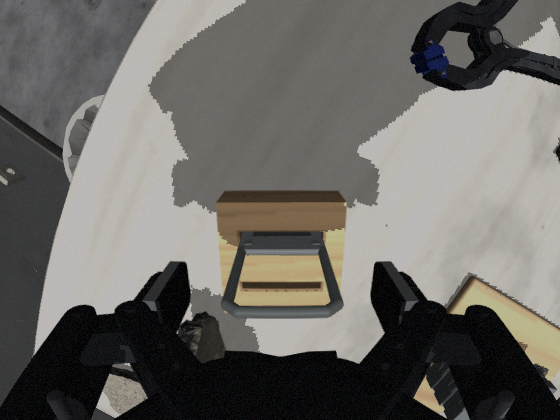

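The bar is at (222–342, 310), centred between the pads and above their tips. Closing.

arm_command:
  series: [0.002,0,0.001,0,0,0,0.07,0,0,0,0,0,0,0.05,0,0,0,0,0,0,0.03,0,0,0,0,0,0,0.03,0,0,0,0,0,0,0.03,0,0,0,0,0,0,0.03,0,0,0,0,0,0,0.03]

```text
time: 15.8
tcp_pos: [0.4868, -0.3145, 0.0764]
tcp_rot: [[0.002, -0.285, 0.959], [-0.001, 0.959, 0.285], [-1.0, -0.001, 0.001]]
ft_force: [-0.3, 1.0, 6.7]
width: 0.565
```

```bash
python3 - <<'E'
from h import *
c=save('wrist','wrist14.png')
plan([.4868,-.3146,.077],196.45)
E
```

```text
t 15.85 pos [ 0.4868 -0.3146  0.0764] az -163.47 F [-0.6  1.1  5.9] w 0.562
rot first (tool) [0.0014 0.0013 0.0015] rows>= 0.015994866396377476 then shift [-0.0006 -0.      0.    ] rows>= 0.011964798545223872  | shift without rot [-0.0006 -0.      0.    ]
```

View pics/wrist14.png

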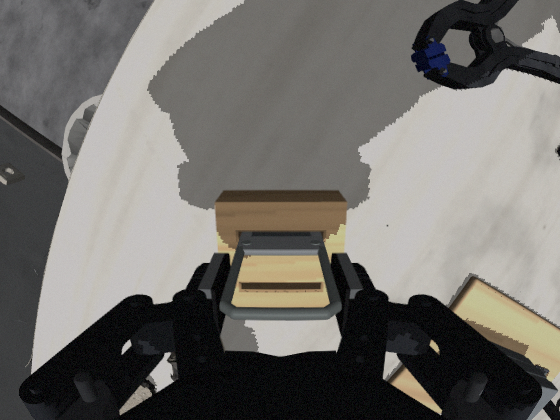

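arm_command:
  series: [-0.005,0,0,0,0,0,0.03,-0.008,0,0,0,0,0,0.03,-0.01,0,0,0,0,0,0.03,-0.01,0,0,0,0,0,0.03,-0.02,0,0,0,0,0,0.03,-0.03,0,0,0,0,0,0.03,-0.04,0,0,0,0,0,0.03,-0.04,0,0,0,0,0,0.03,-0.04,0,0,0,0,0,0.03,0,0,0,0,0,0,0.03]

```text
time: 16.85
tcp_pos: [0.4874, -0.3152, 0.2845]
tcp_rot: [[0.007, -0.285, 0.959], [-0.006, 0.959, 0.285], [-1.0, -0.007, 0.005]]
ft_force: [0.4, 0.3, -0.6]
width: 0.562
```

```bash
python3 - <<'E'
from h import *
c=save('wrist','wrist15.png')
u=np.array([np.cos(np.radians(78.7)),np.sin(np.radians(78.7))]); m=np.array([.605,.0625])
plan([*(m+.07*u),.28],258.7)
E
```

```text
t 16.9 pos [ 0.487  -0.3149  0.2817] az -163.47 F [-0.1  0.2 -1.8] w 0.564
rot first (tool) [-1.0851e+00  2.0000e-04  6.0000e-03] rows>= 7.282477354197496 then shift [ 0.0017 -0.0418  0.4632] rows>= 9.302108385886365  | shift without rot [0.0006 0.3901 0.2532]
```

View pics/wrist15.png

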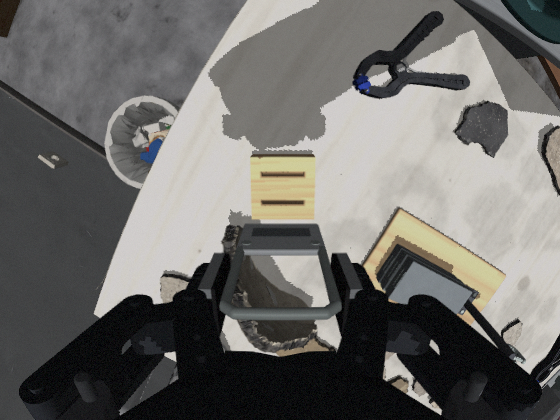

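arm_command:
  series: [-0.005,0,0,-0.1355,0,0,0.03,0,0,0,-0.1355,0,0,0.03,0,0,0,-0.1355,0,0,0.03,0,0,0,-0.1355,0,0,0.03,0,0,0,-0.1355,0,0,0.03,0,0,0,-0.1355,0,0,0.03,0,0,0,-0.1355,0,0,0.03,0,0,0,-0.1355,0,0.006,0.03]

```text
time: 17.7
tcp_pos: [0.4859, -0.314, 0.2832]
tcp_rot: [[-0.006, -0.981, 0.192], [0.002, 0.192, 0.981], [-1.0, 0.006, 0.001]]
ft_force: [-0.2, 0.1, -0.8]
width: 0.559
```

arm_command:
  series: [0,-0.0038,0.042,0,0,0,0.03,0,-0.0038,0.042,0,0,0,0.03,0,-0.0038,0.042,0,0,0,0.03,0,-0.0038,0.042,0,0,0,0.03,0,-0.0038,0.042,0,0,0,0.03,0,-0.0038,0.042,0,0,0,0.03,0,-0.0038,0.042,0,0,0,0.03,0,-0.0038,0.042,0,0,0,0.03,0,-0.0038,0.042,0,0,0,0.03,0,-0.0038,0.042,0,0,0,0.03,0,-0.0038,0.042,0,0,0,0.03,0,0,0,0,0,0,0.03]

```text
time: 18.9
tcp_pos: [0.6184, 0.1346, 0.2821]
tcp_rot: [[-0.007, -0.981, 0.193], [0.002, 0.193, 0.981], [-1.0, 0.007, 0.0]]
ft_force: [0.3, -0.9, -1.1]
width: 0.562
```

```bash
python3 - <<'E'
from h import *
c=save('wrist','wrist16.png')
u=np.array([np.cos(np.radians(78.7)),np.sin(np.radians(78.7))]); m=np.array([.605,.0625])
plan([*(m+.07*u),.1414],258.7)
E
```

```text
t 18.95 pos [0.6181 0.1325 0.2823] az -101.19 F [-0.1 -0.3 -1.5] w 0.563
rot first (tool) [ 0.002  -0.0004 -0.007 ] rows>= 0.048741713201525864 then shift [ 0.1409 -0.0008 -0.0012] rows>= 2.818265737732181  | shift without rot [ 0.1409 -0.0018 -0.0011]
```

View pics/wrist16.png

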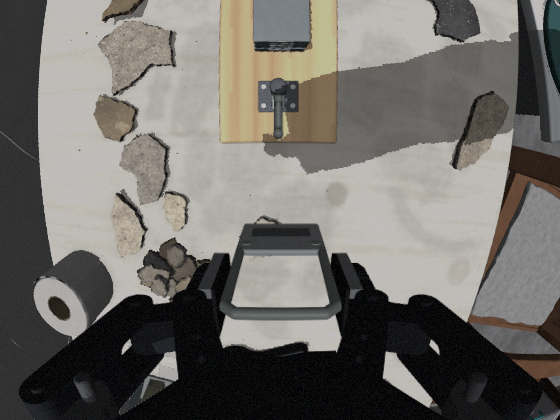

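The hook is clearly in view, with the post top at about (278,86) and the nose at about (279,133). The held ring's bar is at (222–340, 313). I'll measure the hook and bar together in this view.

```bash
cat > m.py <<'E'
from h import *
c=load('wrist16.png'); im=cv2.cvtColor(c['img'],cv2.COLOR_RGB2BGR)
cv2.imwrite('pics/w16h.png',cv2.resize(im[70:145,240:320],None,fx=8,fy=8,interpolation=cv2.INTER_CUBIC))
cv2.imwrite('pics/w16r.png',cv2.resize(im[215:325,195:365],None,fx=4,fy=4,interpolation=cv2.INTER_CUBIC))
E
python3 m.py
```

```text
(no output)
```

View pics/w16h.png

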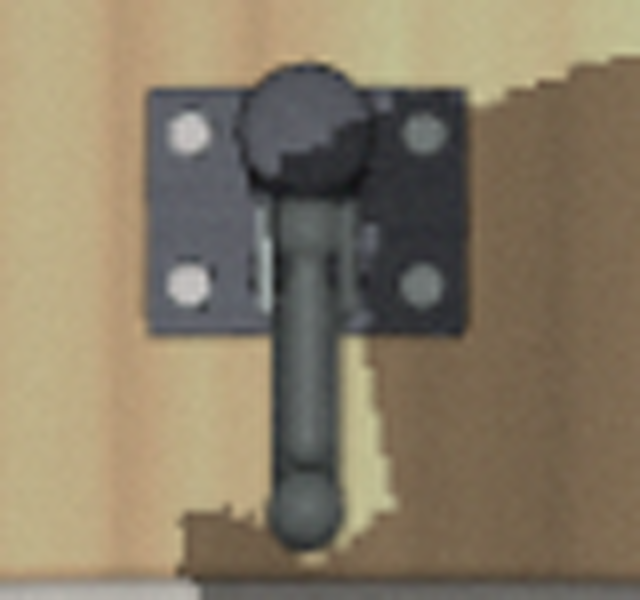

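View pics/w16r.png

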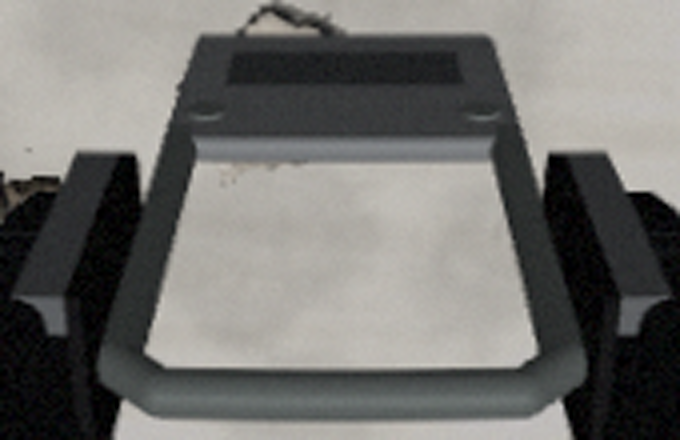

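```bash
python3 - <<'E'
from h import *
np.set_printoptions(precision=4,suppress=True)
c=load('wrist16.png'); tcp=np.array([.6181,.1325,.2823]); 
R=bot.read_state()['tcp_rot']; T=Rt(258.8)
f=lambda u,v,z:onz(c,u,v,z,True)
P=f(278.4,86.2,.168); S=f(278.4,98.1,.1665); N=f(278.25,134.4,.1665)
print('post',P,'shank',S,'nose',N, 'az',np.degrees(np.arctan2(*(N-P)[[1,0]])),np.linalg.norm(N-P))
M1=P+.025*(N-P)/np.linalg.norm(N-P); M2=N-.0135*(N-P)/np.linalg.norm(N-P); print('mouth',M1,M2)
B=f(280.75,313,.3209); print('bar',B)
for n,x in [('bar',B),('mouth',(M1+M2)/2),('nose',N)]: print(n,'rel tcp tool',T.T@(x-tcp))
for v in (223,249,253): 
  X=f(280.75,v,.3209-.058); print(v,'plate edge rel',T.T@(X-tcp))
a,b=f(221,310,.3209),f(340.5,310,.3209); print('bar len',np.linalg.norm(a-b),'az',np.degrees(np.arctan2(*(a-b)[[1,0]])))
X=f(280.75,224,.3209-.1025);print('foot',T.T@(X-tcp))
s=save('scene','scene16.png'); im=cv2.cvtColor(s['img'],cv2.COLOR_RGB2BGR); cv2.imwrite('pics/s16.png',cv2.resize(im[80:260,150:350],None,fx=4,fy=3.3,interpolation=cv2.INTER_CUBIC))
E
```

```text
post [0.6009 0.0396 0.168 ] shank [0.6027 0.0488 0.1665] nose [0.6084 0.0769 0.1665] az 78.68912182618672 0.038035511346818214
mouth [0.6058 0.0641 0.167 ] [0.6057 0.0637 0.167 ]
bar [0.6188 0.1328 0.3209]
bar rel tcp tool [-0.0386 -0.0007  0.0004]
mouth rel tcp tool [ 0.1153 -0.0012 -0.0697]
nose rel tcp tool [ 0.1158 -0.0013 -0.0564]
223 plate edge rel [ 0.0194 -0.0001 -0.0159]
249 plate edge rel [ 0.0194 -0.0001 -0.0012]
253 plate edge rel [ 0.0194 -0.0001  0.0012]
bar len 0.045236957823303156 az -11.441578663793738
foot [ 0.0639  0.0003 -0.0002]
```

View pics/s16.png

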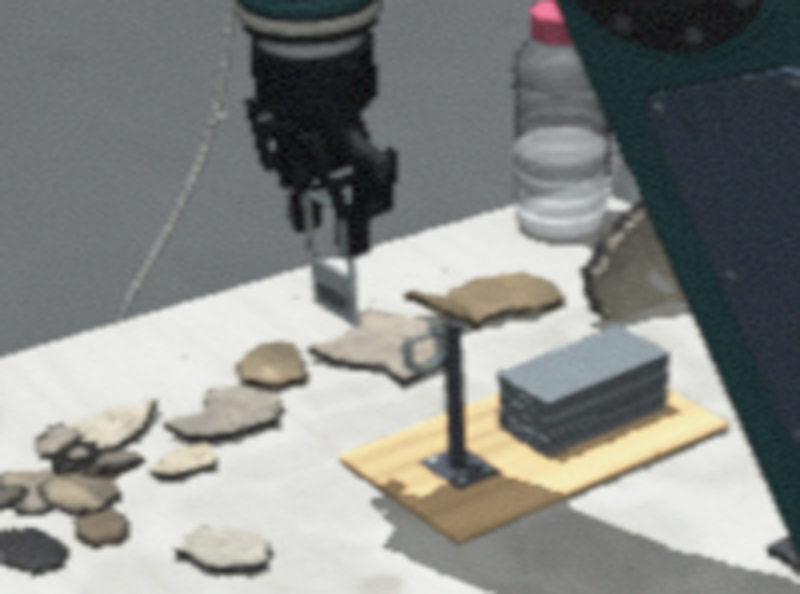

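Bar, plate edge and foot are all on the tool axis, so the tag hangs upright. The bar has to move about 70 mm towards the hook at z≈0.18. I'll go down outside the hook first.

arm_command:
  series: [0.03,0,0,0.002,0,-0.006,0.03,0.04,0,0,0,0,0,0.03,0.04,0,0,0,0,0,0.03,0.02,0,0,0,0,0,0.03,0.01,0,0,0,0,0,0.03,0,0,0,0,0,0,0.03,0,0,0,0,0,0,0.03]

```text
time: 19.7
tcp_pos: [0.6187, 0.1299, 0.1447]
tcp_rot: [[0.002, -0.98, 0.2], [-0.0, 0.2, 0.98], [-1.0, -0.002, 0.0]]
ft_force: [0.6, -0.0, 0.3]
width: 0.564
```

```bash
python3 - <<'E'
from h import *
c=save('wrist','wrist17.png')
plan([.6055,.0635,.1414],258.7)
s=save('scene','scene17.png'); im=cv2.cvtColor(s['img'],cv2.COLOR_RGB2BGR); cv2.imwrite('pics/s17.png',cv2.resize(im[130:230,190:310],None,fx=6,fy=6,interpolation=cv2.INTER_CUBIC))
E
```

```text
t 19.75 pos [0.6189 0.1301 0.1449] az -101.5 F [ 0.5 -0.2  0.2] w 0.561
rot first (tool) [-0.0035  0.0005  0.0027] rows>= 0.029977098705032703 then shift [ 0.0035  0.0001 -0.0679] rows>= 1.3596066280720767  | shift without rot [ 0.0035 -0.0001 -0.0679]
```

View pics/wrist17.png

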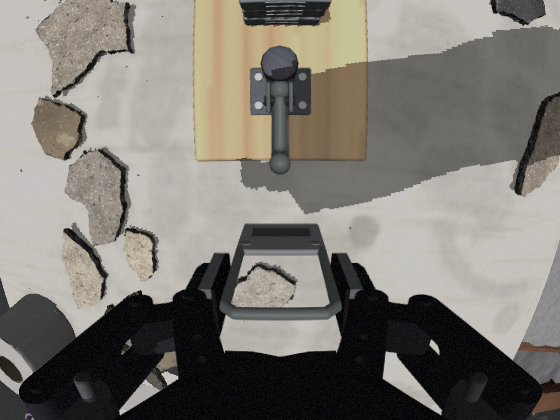

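View pics/s17.png

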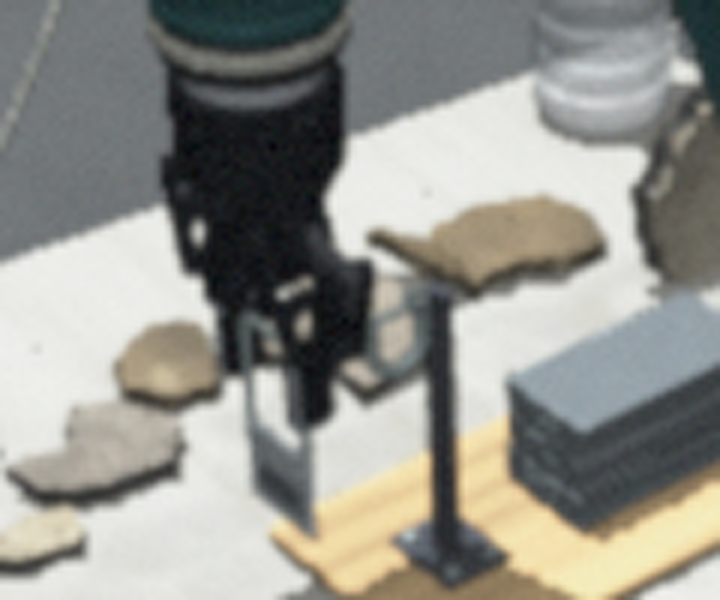

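The plate edge is at (280,226), the nose at (280,162) and the bar at v 313, with u centred at 281 against 280. I'll check the heights against the scene camera by projecting the expected points.

```bash
python3 - <<'E'
from h import *
np.set_printoptions(precision=4,suppress=True)
s=load('scene17.png'); c=load('wrist17.png')
tcp=np.array([.6189,.1301,.1449]); T=Rt(258.5)
im=cv2.cvtColor(s['img'],cv2.COLOR_RGB2BGR); k=8; big=cv2.resize(im[160:225,215:285],None,fx=k,fy=k,interpolation=cv2.INTER_CUBIC)
def mark(p,col):
    u,v=proj(s,p); cv2.circle(big,(int((u-215+.5)*k),int((v-160+.5)*k)),4,col,1)
bar=tcp+[0,0,.0386]; y=T[:,1]
for e in (-.0225,.0225): mark(bar+e*y,(0,0,255)); mark(bar+e*y-[0,0,.058],(0,255,0)); mark(bar+e*y-[0,0,.1025],(255,0,0))
z=T[:,2]
f=lambda u,v,zz:onz(c,u,v,zz,True)
N=f(280.2,162.5,.1665);P=f(279.5,62.5,.168); print('nose',N,'post',P,np.linalg.norm(N-P)); 
mark(N,(0,0,255)); mark(P,(0,255,255)); u=(N-P)/np.linalg.norm(N-P); mark(P+.025*u-[0,0,.0385],(255,0,255))
B=f(280.75,313,tcp[2]+.0386); print('bar',B, 'mouth rel bar', T.T@(P+.025*u-B), T.T@(N-.0135*u-B))
cv2.imwrite('pics/s17m.png',big)
E
```

```text
nose [0.6082 0.0756 0.1665] post [0.6012 0.0395 0.168 ] 0.03680834841476779
bar [0.6187 0.1282 0.1835] mouth rel bar [ 0.0165 -0.0003 -0.0654] [ 0.0164 -0.0003 -0.0671]
```

View pics/s17m.png

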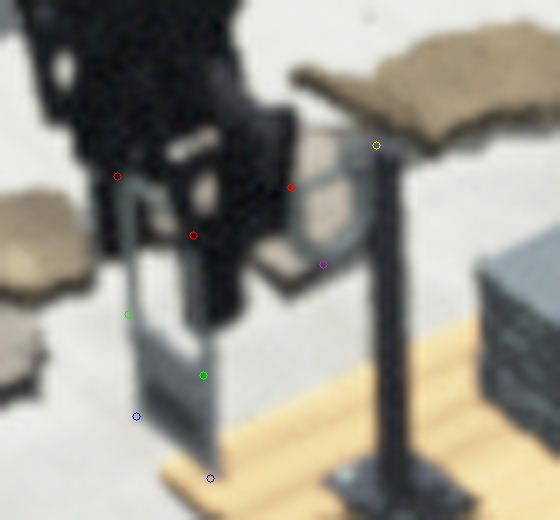

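arm_command:
  series: [0.0035,0,-0.01,0,0,0,0.03,0,0,-0.015,0,0,0,0.03,0,0,-0.015,0,0,0,0.03,0,0,0,0,0,0,0.03,0,0,0,0,0,0,0.03]

```text
time: 20.3
tcp_pos: [0.6103, 0.0904, 0.1403]
tcp_rot: [[0.001, -0.98, 0.2], [-0.0, 0.2, 0.98], [-1.0, -0.001, 0.0]]
ft_force: [-0.1, 0.4, 0.0]
width: 0.565
```

```bash
python3 - <<'E'
from h import *
c=save('wrist','wrist18.png')
plan([.6055,.0635,.1414],258.6)
s=save('scene','scene18.png'); im=cv2.cvtColor(s['img'],cv2.COLOR_RGB2BGR); cv2.imwrite('pics/s18.png',cv2.resize(im[150:225,215:295],None,fx=8,fy=8,interpolation=cv2.INTER_CUBIC))
E
```

```text
t 20.35 pos [0.6103 0.0908 0.1402] az -101.51 F [ 0.  -0.  -0.3] w 0.565
rot first (tool) [-0.002   0.0002  0.0011] rows>= 0.015320049452699987 then shift [-0.0012 -0.0007 -0.0278] rows>= 0.5557823007851873  | shift without rot [-0.0012 -0.0007 -0.0278]
```

View pics/wrist18.png

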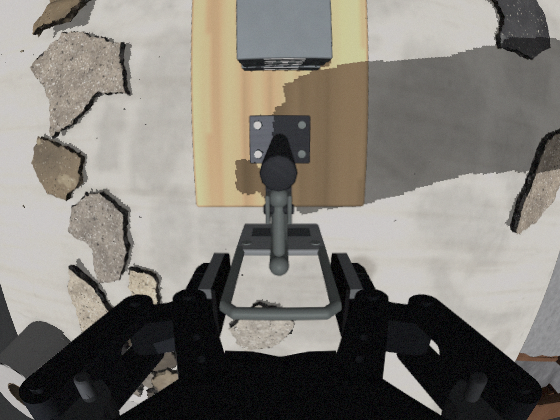

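View pics/s18.png

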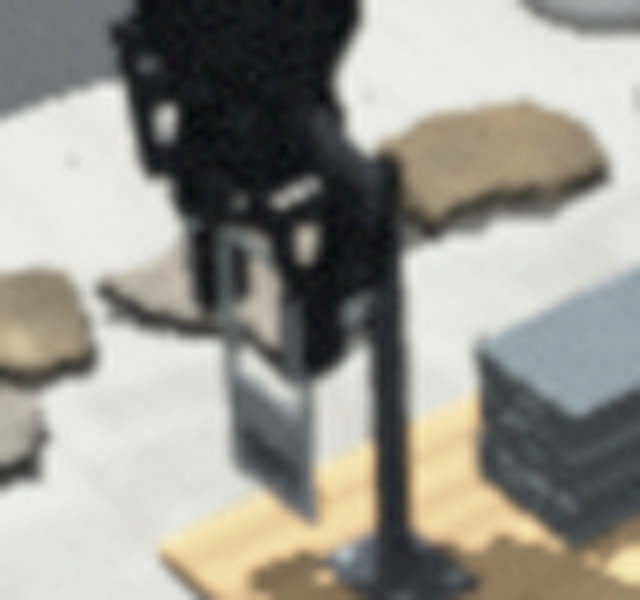

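The nose has entered the ring's opening at (279,267) with the bar beyond it at v=313, and no force shows. I'll recompute the remaining distance.

```bash
python3 - <<'E'
from h import *
np.set_printoptions(precision=4,suppress=True)
c=load('wrist18.png'); im=cv2.cvtColor(c['img'],cv2.COLOR_RGB2BGR); cv2.imwrite('pics/w18h.png',cv2.resize(im[145:325,215:345],None,fx=4,fy=4,interpolation=cv2.INTER_CUBIC))
tcp=np.array([.6103,.0908,.1402]);T=Rt(258.5); f=lambda u,v,zz:onz(c,u,v,zz,True)
N=f(279.2,266.5,.1675);P=f(279,172.5,.168);B=f(280.75,313,tcp[2]+.0386)
u=(N-P)/np.linalg.norm(N-P);print(N,P,np.linalg.norm(N-P),T.T@(P+.025*u-B), T.T@(N-.0135*u-B))
E
```

```text
[0.6081 0.0748 0.1675] [0.6008 0.0387 0.168 ] 0.03684991879527712 [ 0.0111 -0.0006 -0.0261] [ 0.0111 -0.0006 -0.0277]
```

View pics/w18h.png

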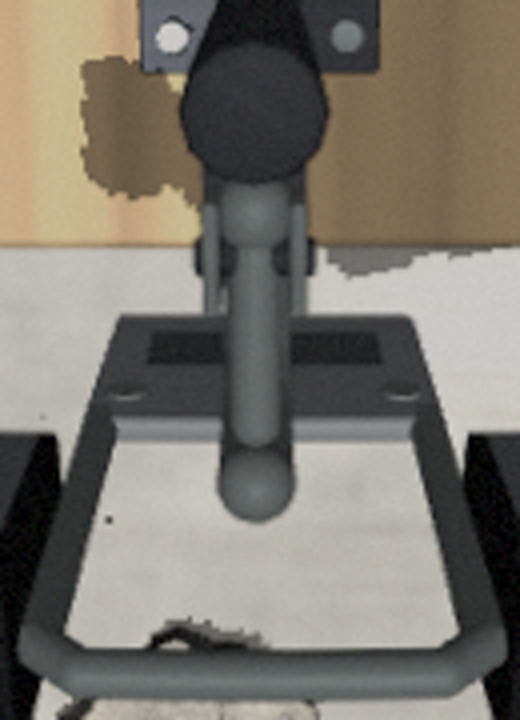

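arm_command:
  series: [-0.001,-0.0005,-0.009,0,0,0,0.03,0,0,-0.009,0,0,0,0.03,0,0,-0.009,0,0,0,0.03,0,0,0,0,0,0,0.03,0,0,0,0,0,0,0.03]

```text
time: 20.9
tcp_pos: [0.6054, 0.0643, 0.141]
tcp_rot: [[0.001, -0.98, 0.2], [-0.0, 0.2, 0.98], [-1.0, -0.001, 0.0]]
ft_force: [-0.0, 0.5, -0.3]
width: 0.569
```

```bash
python3 - <<'E'
from h import *
np.set_printoptions(precision=4,suppress=True)
c=save('wrist','wrist19.png')
plan([.6055,.0635,.1414],258.6)
im=cv2.cvtColor(c['img'],cv2.COLOR_RGB2BGR); cv2.imwrite('pics/w19h.png',cv2.resize(im[200:360,200:360],None,fx=3.7,fy=3.7,interpolation=cv2.INTER_CUBIC))
E
```

```text
t 20.95 pos [0.6054 0.0646 0.141 ] az -101.49 F [ 0.6  0.3 -0.9] w 0.561
rot first (tool) [-0.0016  0.0002  0.0009] rows>= 0.012436684060167418 then shift [-0.0004 -0.0003 -0.001 ] rows>= 0.02287991360568061  | shift without rot [-0.0004 -0.0003 -0.001 ]
```

View pics/w19h.png

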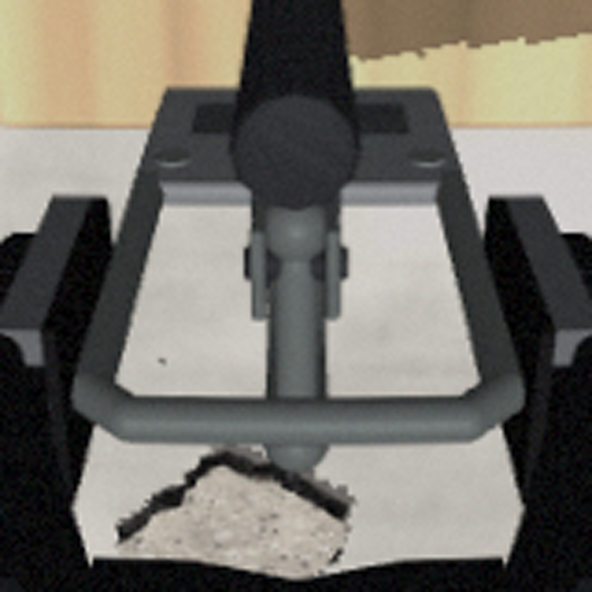

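```bash
python3 - <<'E'
from h import *
np.set_printoptions(precision=4,suppress=True)
c=load('wrist19.png')
tcp=np.array([.6054,.0646,.141]);T=Rt(258.5); f=lambda u,v,zz:onz(c,u,v,zz,True)
P=f(280.5,240.5,.168);S=f(280.5,200+232/3.7,.1665);B=f(280.75,313,tcp[2]+.0386);NE=f(280.5,200+470/3.7,.1655)
g=T[:,2].copy()
print('P',P,'S',S,'B',B,'nose outer edge',NE)
for n,x in (('P->mouth',P+.025*g),('S->mouth',S+.014*g),('noseedge->mouth',NE-.0185*g)): print(n,T.T@(x-B))
E
```

```text
P [0.6006 0.0382 0.168 ] S [0.6026 0.0481 0.1665] B [0.6055 0.0628 0.1796] nose outer edge [0.609  0.0797 0.1655]
P->mouth [ 0.0116 -0.0001 -0.    ]
S->mouth [ 0.0131 -0.0001 -0.001 ]
noseedge->mouth [ 0.0141 -0.0001 -0.0012]
```

The bar is within 1 mm of the middle of the mouth. I'll press straight down in small steps.

arm_command:
  series: [0.006,0,-0.0005,0,0,0,0.03,0.004,0,0,0,0,0,0.03,0.004,0,0,0,0,0,0.03,0.004,0,0,0,0,0,0.03,0.004,0,0,0,0,0,0.03,0,0,0,0,0,0,0.03]

```text
time: 21.55
tcp_pos: [0.6054, 0.0649, 0.1186]
tcp_rot: [[0.001, -0.98, 0.198], [0.001, 0.198, 0.98], [-1.0, -0.001, 0.002]]
ft_force: [1.7, 8.5, 1.3]
width: 0.566
```

```bash
python3 - <<'E'
from h import *
c=save('wrist','wrist20.png')
plan([.6055,.063,.104],258.6)
im=cv2.cvtColor(c['img'],cv2.COLOR_RGB2BGR); cv2.imwrite('pics/w20h.png',cv2.resize(im[200:360,200:360],None,fx=3.7,fy=3.7,interpolation=cv2.INTER_CUBIC))
E
```

```text
t 21.6 pos [0.6054 0.0651 0.1187] az -101.44 F [0.8 7.6 0.5] w 0.559
rot first (tool) [-0.0006  0.0018  0.0006] rows>= 0.013241935776232025 then shift [ 0.0147 -0.0005 -0.002 ] rows>= 0.2967014249461375  | shift without rot [ 0.0147 -0.0005 -0.002 ]
```

View pics/w20h.png

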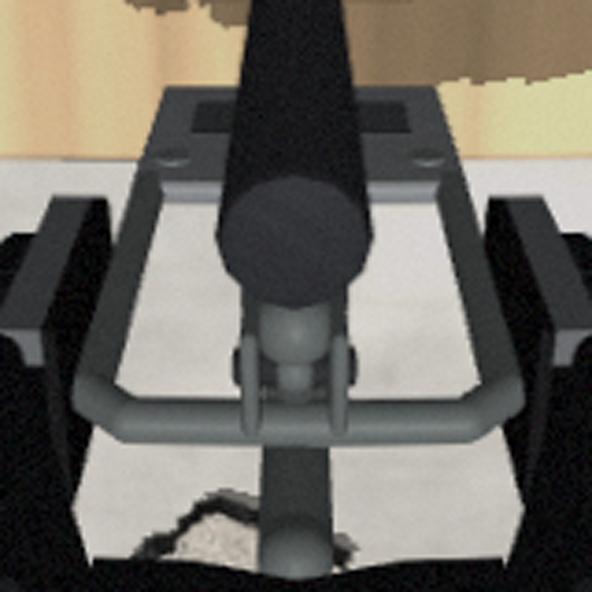

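The bar is in the mouth and has swung the gate, but an 8 N outward push shows it rides slightly close to the shank side. I'll shift 2.5 mm outward and keep pressing.

arm_command:
  series: [0,0,0.0025,0,0,0,0.03,0.003,0,0,0,0,0,0.03,0.003,0,0,0,0,0,0.03,0,0,0,0,0,0,0.03]

```text
time: 22.0
tcp_pos: [0.6059, 0.0673, 0.1124]
tcp_rot: [[0.001, -0.98, 0.199], [0.001, 0.199, 0.98], [-1.0, -0.0, 0.001]]
ft_force: [4.2, 9.8, -4.8]
width: 0.562
```

```bash
python3 - <<'E'
from h import *
c=save('wrist','wrist21.png')
plan([.6055,.063,.104],258.6)
im=cv2.cvtColor(c['img'],cv2.COLOR_RGB2BGR); cv2.imwrite('pics/w21h.png',cv2.resize(im[200:360,200:360],None,fx=3.7,fy=3.7,interpolation=cv2.INTER_CUBIC))
E
```

```text
t 22.05 pos [0.6059 0.0675 0.1123] az -101.44 F [ 5.6  8.9 -5.2] w 0.561
rot first (tool) [-0.0007  0.0017  0.0003] rows>= 0.01242087810188835 then shift [ 0.0083 -0.0005 -0.0044] rows>= 0.18919367901005055  | shift without rot [ 0.0083 -0.0005 -0.0045]
```

View pics/w21h.png

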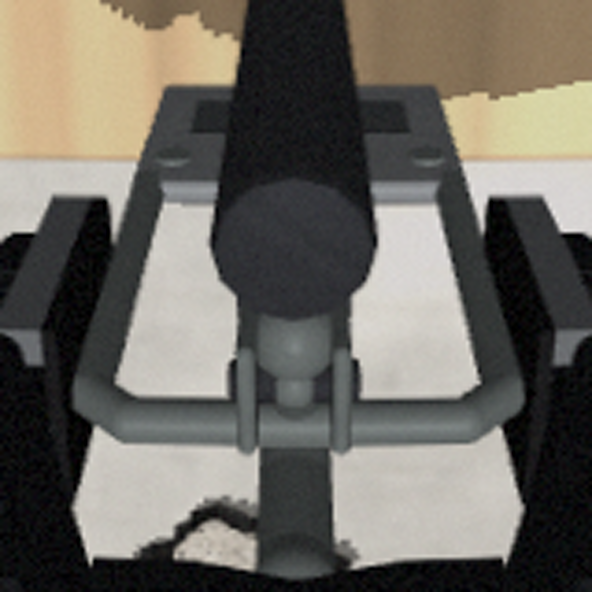

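```bash
python3 - <<'E'
from h import *
np.set_printoptions(precision=4,suppress=True)
for fn,tcp,pv,sv,nv,bv in (('wrist20.png',[.6054,.0651,.1187],240,330,545,418),('wrist21.png',[.6059,.0675,.1123],248,345,548,420)):
    c=load(fn);tcp=np.array(tcp);T=Rt(258.5);f=lambda u,v,zz:onz(c,280,200+v/3.7,zz,True)
    B=f(0,bv,tcp[2]+.0386)
    print('P',T.T@(f(0,pv,.168)-B)+[0,0,.025],'S',T.T@(f(0,sv,.1675)-B)+[0,0,.014],'N',T.T@(f(0,nv,.1675)-B)-[0,0,.0135])
s=save('scene','scene21.png'); im=cv2.cvtColor(s['img'],cv2.COLOR_RGB2BGR); cv2.imwrite('pics/s21.png',cv2.resize(im[150:225,215:295],None,fx=8,fy=8,interpolation=cv2.INTER_CUBIC))
print(bot.read_state()['ft_force'],bot.read_state()['moment'])
E
```

```text
P [-0.0107 -0.     -0.0006] S [-0.0102 -0.     -0.0025] N [-0.0102  0.     -0.005 ]
P [-0.0171 -0.     -0.0033] S [-0.0166 -0.     -0.0051] N [-0.0166  0.     -0.0103]
[ 4.0476  9.52   -5.0118] [ 1.6594 -0.7476  0.0505]
```

View pics/s21.png

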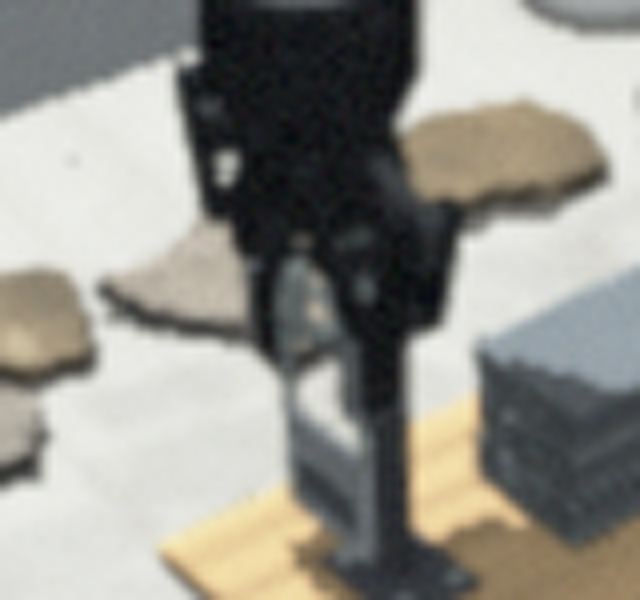

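View pics/wrist21.png

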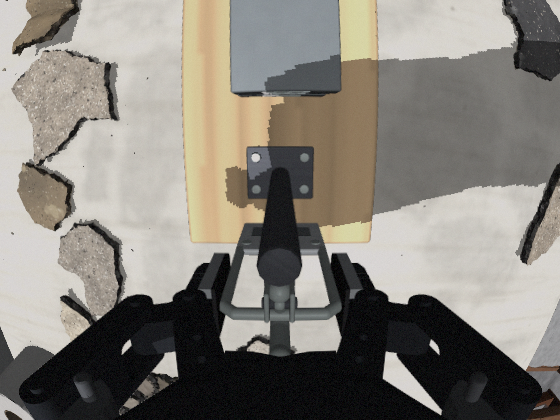

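The bar sits about 3–4 mm outward of the mouth's middle and 14 mm down, with the gate tip now on its inner upper side. That explains the outward and downward push. Continuing down.

arm_command:
  series: [0.002,0,-0.0005,0,0,0,0.03,0.002,0,-0.0005,0,0,0,0.03,0.002,0,0,0,0,0,0.03,0,0,0,0,0,0,0.03]

```text
time: 22.5
tcp_pos: [0.6053, 0.0654, 0.1065]
tcp_rot: [[-0.0, -0.98, 0.199], [-0.0, 0.199, 0.98], [-1.0, 0.0, -0.0]]
ft_force: [-0.6, -0.8, -0.5]
width: 0.566
```

```bash
python3 - <<'E'
from h import *
c=save('wrist','wrist22.png')
plan([.6055,.063,.104],258.6)
im=cv2.cvtColor(c['img'],cv2.COLOR_RGB2BGR); cv2.imwrite('pics/w22h.png',cv2.resize(im[200:360,200:360],None,fx=3.7,fy=3.7,interpolation=cv2.INTER_CUBIC))
E
```

```text
t 22.55 pos [0.6054 0.0655 0.1067] az -101.49 F [-0.4  0.4 -1.2] w 0.567
rot first (tool) [-0.0015 -0.0003  0.0003] rows>= 0.010763731654351964 then shift [ 0.0027 -0.0006 -0.0024] rows>= 0.07343362500273194  | shift without rot [ 0.0027 -0.0006 -0.0024]
```

View pics/w22h.png

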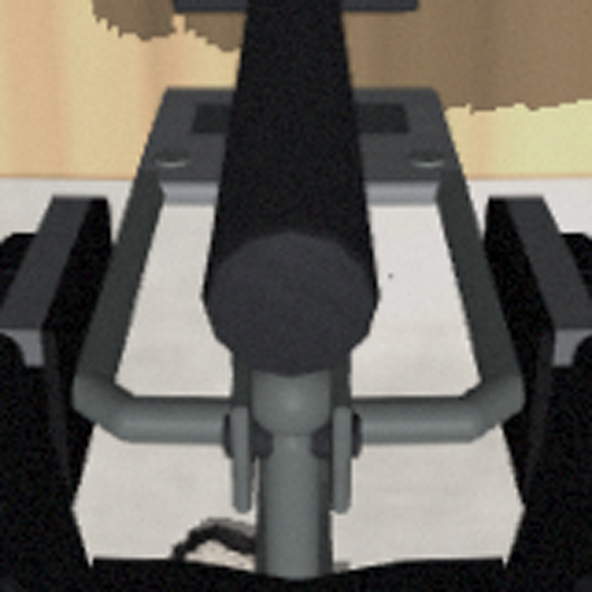

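The force has dropped to zero and the gate is visible, level, above the ring's bar, so it has snapped shut. I'll lower 3 mm towards the seat, open, and rise.

arm_command:
  series: [0.0015,0,-0.001,0,0,0,0.03,0.0015,0,0,0,0,0,0.03,0,0,0,0,0,0,0.05,0,0,0,0,0,0,0.055,0,0,0,0,0,0,0.065,0,0,0,0,0,0,0.085,0,0,0,0,0,0,0.085,0,0,0,0,0,0,0.085]

```text
time: 23.35
tcp_pos: [0.6054, 0.0646, 0.104]
tcp_rot: [[0.001, -0.98, 0.199], [-0.0, 0.199, 0.98], [-1.0, -0.001, 0.0]]
ft_force: [-0.5, -0.0, 0.1]
width: 0.991
```

```bash
python3 - <<'E'
from h import *
c=save('wrist','wrist23.png')
plan([.6055,.063,.104],258.6)
E
```

```text
t 23.4 pos [0.6055 0.0646 0.104 ] az -101.48 F [-0.1 -0.3 -1.1] w 0.995
rot first (tool) [-0.0013  0.0001  0.0009] rows>= 0.010952345353716616 then shift [ 0.     -0.0004 -0.0016] rows>= 0.032761203934478914  | shift without rot [ 0.     -0.0004 -0.0016]
```

View pics/wrist23.png

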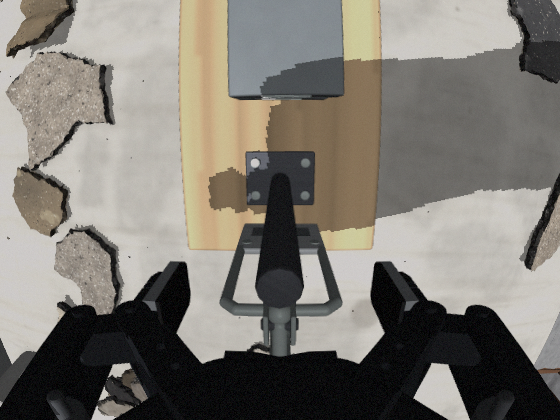

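The tag is released with its ring at (222–340, 308) in the hook, and the fingers are clear on both sides. Rising straight up.

arm_command:
  series: [-0.01,0,0,0,0,0,0.085,-0.02,0,0,0,0,0,0.085,-0.02,0,0,0,0,0,0.085,-0.03,0,0,0,0,0,0.085,-0.04,0,0,0,0,0,0.085,-0.04,0,0,0,0,0,0.085,0,0,0.03,0,0,0,0.085,0,0,0.03,0,0,0,0.085,0,0,0,0,0,0,0.085]

```text
time: 24.3
tcp_pos: [0.6175, 0.1261, 0.2647]
tcp_rot: [[0.002, -0.98, 0.197], [0.001, 0.197, 0.98], [-1.0, -0.001, 0.001]]
ft_force: [-0.2, -1.4, -1.3]
width: 1.001
```

```bash
python3 - <<'E'
from h import *
c=save('wrist','wrist24.png'); t=save('top','top24.png'); s=save('scene','scene24.png')
plan([.6055,.063,.104],258.6)
im=cv2.cvtColor(c['img'],cv2.COLOR_RGB2BGR); a=cv2.resize(im[60:260,190:370],None,fx=3,fy=3,interpolation=cv2.INTER_CUBIC); cv2.imwrite('pics/w24h.png',a)
im=cv2.cvtColor(s['img'],cv2.COLOR_RGB2BGR); cv2.imwrite('pics/s24h.png',cv2.resize(im[150:250,215:345],None,fx=6,fy=6,interpolation=cv2.INTER_CUBIC))
E
```

```text
t 24.45 pos [0.6171 0.1233 0.2644] az -101.46 F [-0.1 -1.4 -0.3] w 1.0
rot first (tool) [-0.001  -0.0001  0.001 ] rows>= 0.009732648597200355 then shift [ 0.1604 -0.0005 -0.0614] rows>= 3.434033550146465  | shift without rot [ 0.1604 -0.0005 -0.0614]
```

View pics/w24h.png

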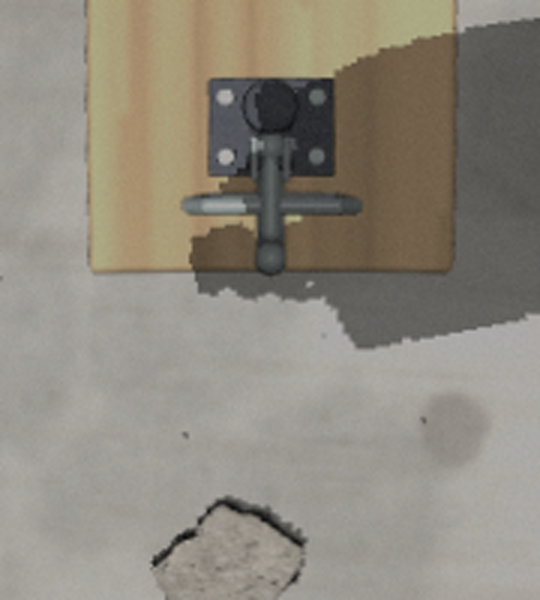

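View pics/s24h.png

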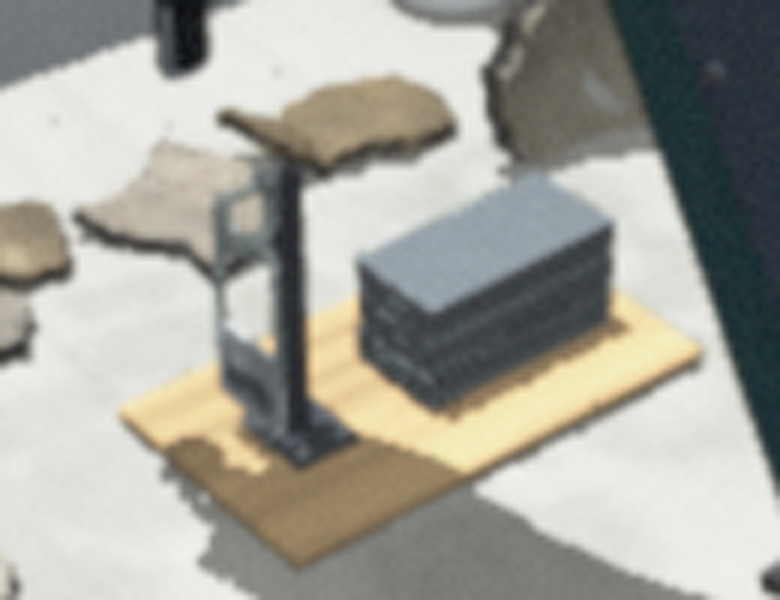

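View pics/top24.png

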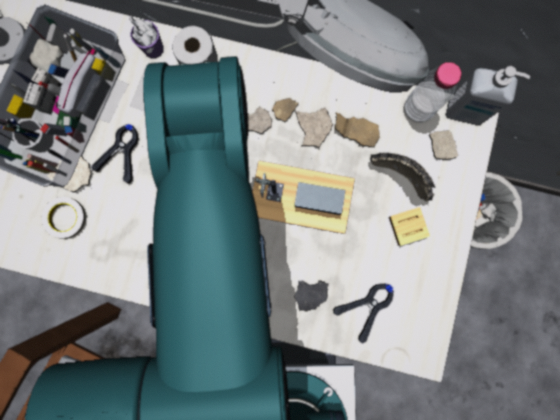

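The tag hangs across the hook, which shows at (190–360, 205) in the crop, with the gate bar over it and touching nothing else. I'll let it settle for a second and then compare the rest with the first picture.

arm_command:
  series: [-0.02,0,0,0,0,0,0.085,0,0,0,0,0,0,0.085,0,0,0,0,0,0,0.085,0,0,0,0,0,0,0.085,0,0,0,0,0,0,0.085,0,0,0,0,0,0,0.085,0,0,0,0,0,0,0.085,0,0,0,0,0,0,0.085]

```text
time: 25.25
tcp_pos: [0.6172, 0.1235, 0.2839]
tcp_rot: [[0.001, -0.98, 0.199], [-0.0, 0.199, 0.98], [-1.0, -0.001, 0.0]]
ft_force: [0.0, 0.4, 0.2]
width: 0.995
```

```bash
python3 - <<'E'
from h import *
c=save('wrist','wrist25.png'); t=save('top','top25.png'); s=save('scene','scene25.png')
t0=load('top0.png'); d=cv2.absdiff(t0['img'],t['img'])[150:205,365:440].max(2); print('bowl wall diff mean/max',d.mean(),d.max())
rects(t,(90,14,80),(125,160,220),.078,(288,170,352,222))
s0=load('scene0.png'); 
def cen(im,b):
    x0,y0,x1,y1=b; h=cv2.cvtColor(im,cv2.COLOR_RGB2HSV)[y0:y1,x0:x1]; return h
d=cv2.absdiff(s0['img'],s['img'])[235:256,190:222].max(2); print('sherd scene diff',d.mean(),d.max())
im=cv2.cvtColor(c['img'],cv2.COLOR_RGB2BGR); cv2.imwrite('pics/w25h.png',cv2.resize(im[60:160,220:340],None,fx=6,fy=6,interpolation=cv2.INTER_CUBIC))
im=cv2.cvtColor(s['img'],cv2.COLOR_RGB2BGR); cv2.imwrite('pics/s25h.png',cv2.resize(im[150:260,180:345],None,fx=4.8,fy=4.8,interpolation=cv2.INTER_CUBIC))
E
```

```text
bowl wall diff mean/max 24.746666666666666 36
px [[295.0, 206.0], [299.0, 183.0], [344.0, 190.0], [340.0, 214.0]] world mm [571.9 -76.4] [114.8  59. ] 79.6
sherd scene diff 2.087797619047619 8
```

View pics/w25h.png

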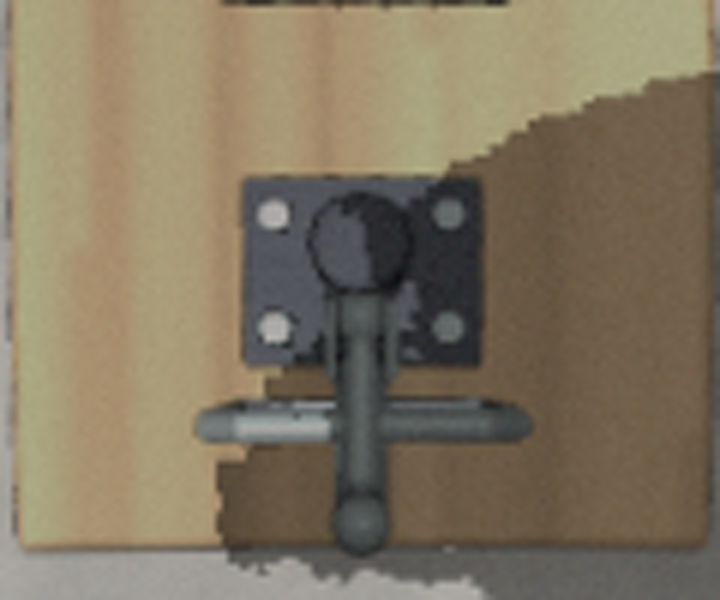

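View pics/s25h.png

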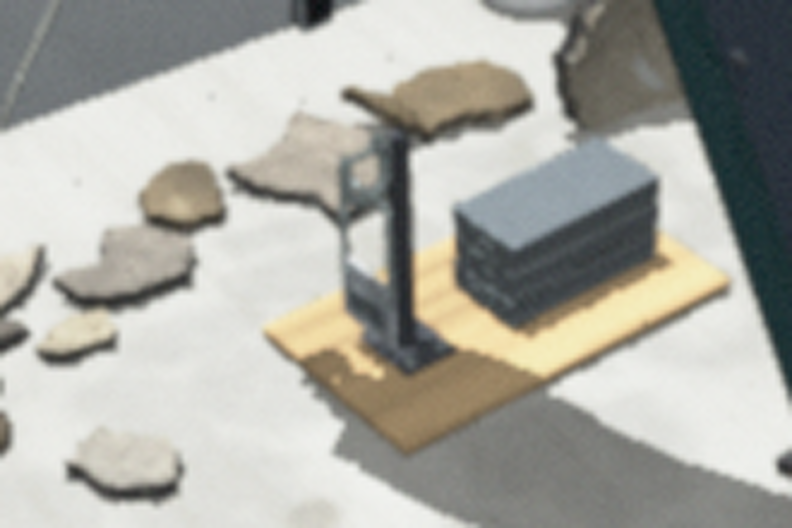

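```bash
python3 - <<'E'
from h import *
a=load('top0.png')['img'];b=load('top25.png')['img']
g=lambda x:np.float32(cv2.cvtColor(x,cv2.COLOR_RGB2GRAY)[145:205,365:440])
print('bowl shift px',cv2.phaseCorrelate(g(a),g(b)))
m=lambda x:np.percentile(g(x)-0,[5,50,95]); print(m(a),m(b))
job.sign_off(); print('signed off')
E
```

```text
bowl shift px ((0.48040227771403465, 0.01107768155846145), 0.9976109996371799)
[ 35. 173. 193.] [ 44. 204. 224.]
the job is handed in; nothing more can be done
signed off
```

```bash
python3 - <<'E'
import numpy as np,cv2
a=np.load('pics/top0.png.npz')['img'];b=np.load('pics/top25.png.npz')['img']
g=lambda x:np.float32(cv2.cvtColor(x,cv2.COLOR_RGB2GRAY)[145:205,365:440])
print(cv2.phaseCorrelate(g(a),g(a)),cv2.phaseCorrelate(g(a)[:,:-1].copy(),g(b)[:,:-1].copy()))
E
```

```text
((0.5, -7.105427357601002e-15), 0.9999999999631255) ((0.5052771132100631, 0.007654895242627191), 1.0086324950324164)
```

I laid the loose box on the pile, then took the tag from its rack, pressed its ring through the gate and released it. The job was handed in at about 25 s, with the arm clear of everything.

- **Box:** the top camera puts the new top within about 1.5 mm and 0.1° of the pile top before placing. The scene view shows the three sides flush.
- **Tag:** halfway down, the bar rode about 3–4 mm outward of the mouth's middle, with about 11 N of side load. The load dropped to about zero when the gate snapped. The last pictures show the gate level above the ring's bar, and the tag hanging straight after about a second's wait.
- **Sherd:** the scene picture is unchanged there (mean difference of 2 grey levels).
- **Bowl wall:** two checks looked off at first. The top picture was about 25–30 grey levels brighter, evenly so, which I put down to exposure. A 0.48-pixel shift came from the image-matching method, which gives 0.5 pixel when comparing a picture with itself. So I found no movement, though I only confirmed that second point after handing in.
- **Cameras:** the wrist and top cameras disagreed by up to about 4 mm in places, so I placed the box and tag from relative measurements within one view.

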